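# Put the wireless ultrasound probe on charge

## Robot

A 7-joint arm with a two-finger parallel gripper is mounted at the origin on the work surface. World frame = base frame: x ahead of the robot, y to its left, z up, the work surface at z = 0. Lengths are in m, angles in rad, forces in N, time in s.
With the tool pointing down it reaches from about 0.35 to 0.9 m from the base axis. Payload 8.1 kg.
Tool frame: the origin (TCP) lies at the very end of the fingers, on their centre line; the grasp point (between the pads) lies 19 mm behind it (grasp_offset is the distance from the TCP to the grasp point, in m); z points along the fingers, y is the line along which they close (so a half turn about z gives the same grasp; the last joint's range is limited). The gripper opens to 92 mm and grips with 3 to 60 N. Pads are 19 mm wide; open, the fingers measure 130 mm over their backs; the gripper's body (75 mm by 190 mm) begins 47 mm behind the grasp point.
Start: joints at [-0.103, 0.434, 0.025, 1.573, -0.012, 1.134, -0.075], TCP at [0.625, -0, 0.227] pointing down, gripper open.
Joint ranges: [-2.62, 2.62], [-0.44, 2.09], [-1.27, 1.32], [0.08, 2.57], [-1.32, 4.46], [0.12, 2], [-2.74, 2.74]. Speed limits (rad/s): [2.22, 2.22, 3.01, 3.01, 3.14, 3.14, 3.14].

## Interface

Orientations are given as a rotation vector (axis times angle).
In Python, from cell import observe, get_image, camera_params, sign_off, silhouettes, grasp_offset gives the robot as it stands. The module is installed in compiled form; this text tells all that it offers.
- The arm moves only by the tool jog_arm, never from a script. Its argument "motion" is a list that holds one entry, the list of rows, each a list of 7 numbers: the shift along the tool's x, y, z in m, then the turn, a rotation vector about the tool's x, y, z in rad, then the closure, from -1 (fully open) to 1 (shut), so that 0 is half open. In form: [[[dx, dy, dz, wx, wy, wz, hand], ...]]. A call has 1 to 10 rows; each row is the pose to reach, as a shift and turn from the pose commanded when the call began, along the tool's axes at that moment; what a row does not reach only later rows make up. A row lasts 1/12 s, in which the tool goes at most 41.7 mm and 7.16 degrees, less where a joint would pass 70% of its speed; a pose out of reach is approached as far as the arm can. A call with a gripper value outside its range is refused whole. The fingers move at their own pace and stop on an object; "force" is the grip in N (left out, the last holds). Time passes only in rows, so rows that repeat a pose let the fingers close. It gives the time, the measured TCP pose, the force, the opening and the grip force at its end, in the units of the state.
- observe(): the state, without advancing time (a new reading comes with each control period).
- get_image(name): name is "scene" or "side" or "wrist"; returns the picture (384x512x3 uint8, red, green, blue); there is no depth.
- camera_params(name): a dict with "vertical_fov" (degrees; the focal length in pixels is half the picture's height over the tangent of half this angle, whatever the lens; pixels are square), "cx", "cy" (the principal point, pixels), "dist_coeffs" ([k1, k2, p1, p2, k3] as OpenCV has them; the pictures are not rectified), "T" (4x4, takes a point from camera to world coordinates). Camera axes: x right, y down, z forward; pixel columns grow to the right and rows downward; lengths in m; the calibration is good to about 2 mm. A picture is of the moment at which its call begins: read the wrist's pose just before it. camera_params takes no time and is no camera call; for the wrist camera it gives the pose at the moment of the call.
- sign_off(): hands the job in; it is judged then, once.
Trained networks look in the newest picture that a camera, given by its name, has taken for a name from the list of things; names that differ only in an ending like _2 or _b are one class to them, and where a whole thing is asked for, a point or a joint stands for the part that bears it (a point fixed in the world has none). Each returns a list of dicts, best first, with "p" (0 to 1); they miss things now and then, are a little off and sometimes report something else, mostly with a low value. They report only what shows in the picture. A call takes as long as a camera call.
- silhouettes(query, camera): "mask" (384x512 bool, what is visible of it) and "pixel" ([column, row] in pixels, amid what is visible of it).
The state is a dict: "clock": time; "joints": joint angles; "dq": joint speeds; "joint_efforts": joint torques, N m; "position": TCP position; "ee_rot": TCP orientation; "force": force on the tool from outside, world axes, zero at the start; "ft_torque": the same for the moment, N m; "width": opening from 0.0 (shut) to 1.0 (fully open); "gripper_force": force on a finger pad.
Only numpy, scipy, OpenCV 4.12 (cv2) and the standard library are available. Lean on these libraries where they do the work, as an engineer would, in place of code of your own. Each camera call takes 0.05 s, during which the arm holds its last target. There are 200 camera calls.

## Task

The scan is over and the wireless ultrasound probe has been wiped down; put it on charge. Lift the needle guide off the leaning probe and put it in the kidney dish, then stand the probe upright on its narrow tail in the middle of the flat round charging pad, set it down and let it go gently and see that it stands still by itself for a good second. Then slide the lens guard down over its head, all the way to the shoulder, let go, and leave the other things on the table where they are.

Things in the scene. Friction and masses are not known exactly. Their poses are not given: they have to be found in the camera images.
- probe: Wireless ultrasound probe, 157 mm long, about 240 g, top-heavy (mass centre 95 mm above the tail). Origin: centre of its flat tail, 30 x 26 mm (x by y); z along it from tail to lens, x across its wide side, y across its thin side. The white handle widens from 30 x 26 mm at z = 20 mm to 46 x 30 mm at z = 104 mm. Starts loose in the probe rest, lens up, leaning 0.35 rad; draws out along its own z.
- probe_shoulder (a point): Point on the probe's axis, 112 mm from the tail, axes as the probe's: the flat top of the white shoulder flange, 60 x 30 mm (x by y). Above it the light grey nose, 50 x 20 mm with flat sides (facing y) and round ends, rises straight for 34 mm, then tapers over 11 mm to the dark lens, 42 x 12 mm. Good to grip by the nose's flat sides.
- needle_guide: Used needle guide, 35 g: dark grey oval collar, outside 62 x 32 mm (x by y), 24 mm high, bore 54 x 24 mm right through, a needle channel standing out 15 to 26 mm beyond its +x end. Origin: middle of the bore at the underside; z along the bore. Starts over the probe's nose, loose on the shoulder, axes parallel to the probe's, lens 21 mm above its top; comes off along z (45 mm of travel). Grip across y.
- lens_guard: Lens guard, 45 g: dark grey oval closed cap, open below, outside 62 x 32 mm (x by y), 53 mm high, bore 55 x 25 mm, 49 mm deep, dark grip lines low on its wide sides. Origin: middle of its open underside; z up. Stands open side down on the table, nearer the robot. Fully home its rim rests on the probe's shoulder, its x parallel to the probe's x, either way round. Grip across y.
- probe_rest: Sloping probe rest, fixed: grey foot 130 x 100 mm, white socket between two grey cheeks, 72 mm deep along the slope, leaning 0.35 rad from upright towards the rest's -x side (roughly towards the robot), rim about 90 mm above the table. Origin: on the table under the foot; z up. The upper 85 mm of the probe stand out of it.
- pad_centre (a point): Centre of the flat top face of the charging pad: a fixed disc 110 mm in diameter, top 14 mm above the table, white with a black top and a thin grey ring 40 mm in diameter about the centre. z up.
- dish_floor (a point): Middle of the inner floor of the fixed steel kidney dish, 3 mm above the table; z up. The dish is 245 mm long along this point's y and curved like a bean, its two ends bent towards +x; walls 42 mm high; at this point it is 115 mm across x outside, and the flat floor about 95 mm wide.

How it is judged:
On the way, in this order (a step that is already met when the one before it is completed fails the run):
1. the needle guide lies in the kidney dish, let go (y of needle_guide in the frame of dish_floor between -0.085 and 0.085 m and x of needle_guide in the frame of dish_floor between -0.05 and 0.075 m and z of needle_guide in the frame of dish_floor below 0.028 m and contact force between the fingers and needle_guide below 0.05 N and linear speed of needle_guide below 0.02 m/s), for 0.2 s.
2. the probe stands upright on its tail in the middle of the charging pad, let go and still, by itself, for a second (horizontal distance between probe and pad_centre below 0.012 m and angle between probe's own z axis and vertical below 0.06 rad and z of probe in the frame of pad_centre between -0.003 and 0.004 m and contact force between the fingers and probe below 0.05 N and linear speed of probe below 0.01 m/s and angular speed of probe below 0.1 rad/s and horizontal distance between lens_guard and probe above 0.05 m), for 1 s.
3. the lens guard is over the probe's head, down on the shoulder (z of lens_guard in the frame of probe between 0.109 and 0.115 m and x of lens_guard in the frame of probe between -0.005 and 0.005 m and y of lens_guard in the frame of probe between -0.005 and 0.005 m and angle between lens_guard's own z axis and vertical below 0.08 rad and linear speed of lens_guard below 0.01 m/s), for 0.2 s.
At the end, for the whole second after the job is handed in: Needle guide in the kidney dish (centre within 85 mm of the middle, at the floor); probe upright (3 degrees) and still on its tail within 12 mm of the pad's centre; lens guard over its head, rim on the shoulder (3 mm), centred within 5 mm; all released and at rest (all of step 1 and all of step 3 and horizontal distance between probe and pad_centre below 0.012 m and angle between probe's own z axis and vertical below 0.06 rad and z of probe in the frame of pad_centre between -0.003 and 0.004 m and contact force between the fingers and probe below 0.05 N and linear speed of probe below 0.01 m/s and angular speed of probe below 0.1 rad/s); the robot touches nothing.
It fails at once if the probe is tipped over (angle between probe's own z axis and vertical above 0.8 rad).
It fails at once if the probe is dropped (let fall more than a few millimetres) (contact force between the fingers and probe below 0.05 N and linear speed of probe above 0.3 m/s).
It fails at once if the lens guard is dropped over the probe (contact force between the fingers and lens_guard below 0.05 N and linear speed of lens_guard above 0.5 m/s and horizontal distance between lens_guard and probe below 0.03 m).
It fails at once if another thing on the table is pushed out of its place (30 mm) (distance of any of gel_bottle, wipes_tub, gallipot, tape_roll, vial, syringe, forceps from where it was at the start of the episode above 0.03 m).
It also fails if it takes over 72 s, if anything falls off the work surface, if the arm or the gripper's body presses on something with over 40 N, if the wrist force passes 120 N, or if a joint passes its speed limit or range.

## Working session

There is one attempt and no reset: what is moved stays moved. The work goes in short steps, Python scripts to look and compute and a tool call to move; the robot and the scene stay as the last step left them, time stands still between calls to the robot, and variables do not carry over. Pictures are saved under pics/ and viewed, at most 10 in all, crops included, and the job is handed in when it is done.

Besides the shell and the picture viewer there is one more tool, called after ">>>" as name(argument=value, ...), one argument or row to a line, values as JSON. jog_arm: Moves the arm, as the interface text tells. Its arguments: {"type":"object","properties":{"motion":{"type":"array"},"force":{"type":"number"}},"required":["motion"]}

```bash
mkdir -p pics; cat > h.py <<'E'
import numpy as np, cv2
from scipy.spatial.transform import Rotation as R
from cell import *
def K(c):
    p=camera_params(c); f=192/np.tan(np.radians(p["vertical_fov"])/2)
    return np.array([[f,0,p["cx"]],[0,f,p["cy"]],[0,0,1.]]),np.array(p["dist_coeffs"],float),np.array(p["T"])
def proj(c,P):
    k,d,T=K(c); Ti=np.linalg.inv(T)
    return cv2.projectPoints(np.atleast_2d(np.array(P,float)),cv2.Rodrigues(Ti[:3,:3])[0],Ti[:3,3],k,d)[0][:,0]
def ray(c,px):
    k,d,T=K(c); u=cv2.undistortPoints(np.array(px,float).reshape(-1,1,2),k,d)[:,0]
    v=np.c_[u,np.ones(len(u))]@T[:3,:3].T
    return T[:3,3],v/np.linalg.norm(v,axis=1,keepdims=True)
def atz(c,px,z):
    o,v=ray(c,px); return o+v*((z-o[2])/v[:,2])[:,None]
def tri(cs,pxs):
    A=np.zeros((3,3));b=np.zeros(3)
    for c,p in zip(cs,pxs):
        o,v=ray(c,[p]);M=np.eye(3)-np.outer(v[0],v[0]);A+=M;b+=M@o
    return np.linalg.solve(A,b)
def save(c,n):
    im=get_image(c); cv2.imwrite(f"pics/{n}.png",im[:,:,::-1]); return im
E
python3 - <<'E'
from h import *
print(grasp_offset if not callable(grasp_offset) else grasp_offset()); s=observe(); print(s["position"],s["ee_rot"])
ims=[save(c,c+"0") for c in ("scene","side","wrist")]
for c in ("scene","side","wrist"):
    print(c,K(c)[2].round(3).tolist(),K(c)[0][0,0].round(1))
    for q in ("probe","needle_guide","lens_guard","probe_rest","pad_centre","dish_floor"):
        for r in silhouettes(q,c)[:2]:
            m=r["mask"]; x,y,w,h=cv2.boundingRect(m.astype(np.uint8)); print(c,q,round(r["p"],2),np.round(r["pixel"]),(x,y,w,h),m.sum())
E
```

```text
0.0188
[ 6.24492768e-01 -6.70219750e-05  2.25929682e-01] [-2.22081629e+00 -2.22064046e+00  1.90730161e-03]
scene [[0.408, 0.56, -0.721, 1.272], [0.913, -0.259, 0.315, -0.335], [-0.011, -0.787, -0.617, 0.733], [0.0, 0.0, 0.0, 1.0]] 485.8
scene probe 0.88 [388. 155.] (378, 127, 23, 41) 557
scene needle_guide 0.88 [393. 144.] (375, 137, 33, 13) 293
scene lens_guard 0.68 [242. 193.] (238, 175, 12, 31) 336
scene probe_rest 0.76 [389. 188.] (352, 162, 68, 54) 2016
scene pad_centre 0.66 [118. 266.] (89, 245, 57, 74) 2014
scene dish_floor 0.93 [273. 243.] (229, 209, 115, 74) 5064
side [[0.855, -0.314, 0.413, 0.157], [-0.519, -0.482, 0.706, -0.663], [-0.022, -0.818, -0.575, 0.646], [0.0, 0.0, 0.0, 1.0]] 410.0
side probe 0.55 [200. 132.] (188, 116, 24, 33) 364
side needle_guide 0.76 [202. 131.] (188, 114, 23, 26) 240
side lens_guard 0.76 [215. 232.] (201, 222, 27, 25) 580
side probe_rest 0.72 [206. 162.] (181, 138, 53, 46) 1198
side pad_centre 0.63 [338. 317.] (311, 281, 78, 66) 2543
side dish_floor 0.58 [282. 207.] (249, 176, 84, 61) 2973
wrist [[1.0, -0.0, -0.001, 0.625], [-0.0, -0.959, -0.282, 0.075], [-0.001, 0.282, -0.959, 0.385], [0.0, 0.0, 0.0, 1.0]] 335.5
wrist probe 0.52 [ 83. 154.] (45, 134, 78, 48) 2579
wrist lens_guard 0.92 [ 84. 157.] (46, 134, 77, 47) 2567
wrist dish_floor 0.93 [259. 145.] (188, 25, 133, 243) 23304
```

```bash
python3 -c "
import cv2,numpy as np
a=[cv2.imread(f'pics/{c}0.png') for c in('scene','side','wrist')]
cv2.imwrite('pics/a.png',cv2.resize(a[0],(800,600)));cv2.imwrite('pics/b.png',cv2.resize(a[1],(800,600)))"
```

```text
(no output)
```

View pics/a.png

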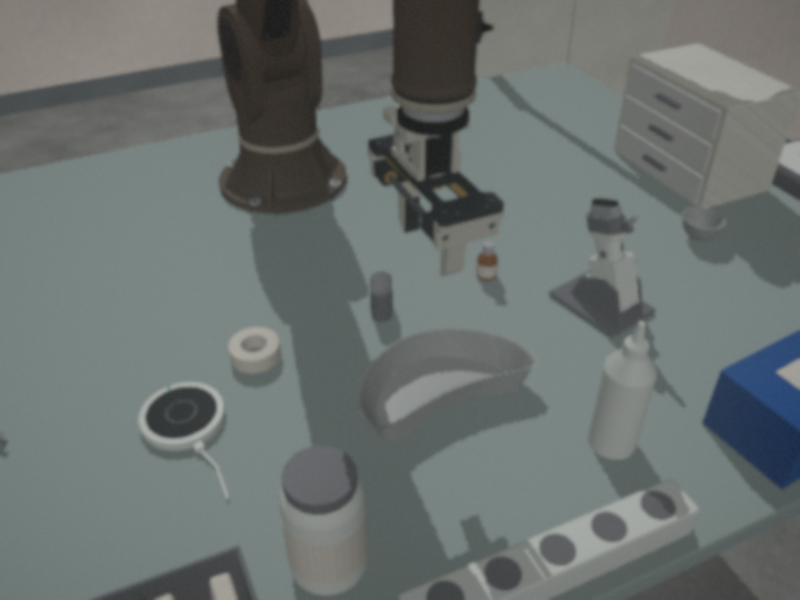

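View pics/b.png

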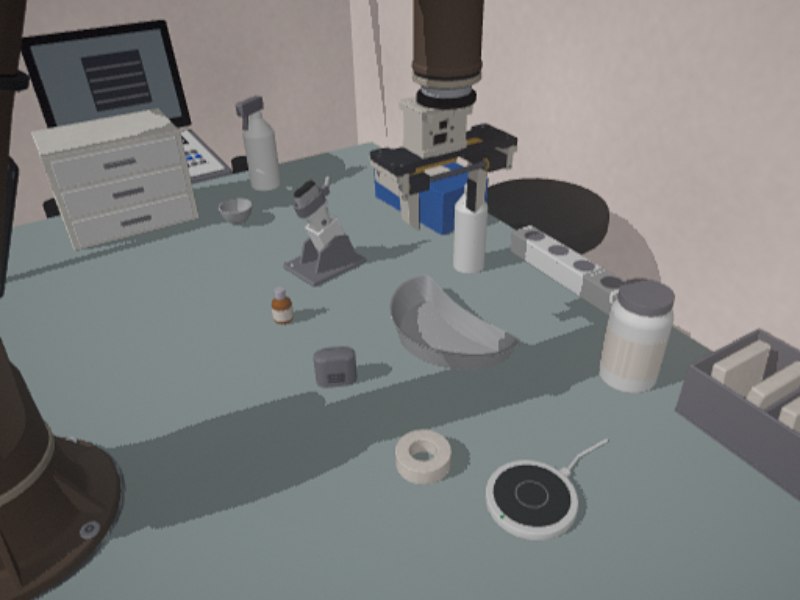

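Scene shows guard at about (242,190), pad (116,264), dish (273,243) and probe lens (387,130), all in 512-wide pixels. Side shows the lens at (195,120), guard (215,235) and pad (340,316).

```bash
python3 - <<'E'
from h import *
s=.64
t=lambda a,b:tri(("scene","side"),(np.array(a)*s,np.array(b)*s)).round(4)
print("lens",t((606,203),(305,186)))
print("guide",tri(("scene","side"),((393,144),(202,131))).round(4))
print("guardtop",t((381,280),(335,355)))
print("guard w",atz("wrist",[[84,157]],.053))
for z,nm,c,p in ((.014,"pad","scene",(181,411)),(.014,"pad","side",(532,494)),(.012,"foot","scene",(550,295)),(.012,"foot","scene",(612,335)),(.012,"foot","scene",(653,309)),(.012,"foot","side",(285,264)),(.012,"foot","side",(315,282)),(.012,"foot","side",(366,262))):
    print(nm,c,atz(c,[np.array(p)*s],z)[0].round(4))
m=silhouettes("pad_centre","scene")
# black disc centroid from the images
for c,(x,y) in (("scene",(116,263)),("side",(340,316))):
    g=cv2.imread(f"pics/{c}0.png",0); b=(g<75).astype(np.uint8); n,l,st,ce=cv2.connectedComponentsWithStats(b)
    lab=l[y+7,x+12] or l[y+9,x]; print(c,"black",st[lab],ce[lab],atz(c,[ce[lab]],.014)[0].round(4))
get_image("wrist")
for q,z in (("lens_guard",.053),("dish_floor",.0)):
    r=silhouettes(q,"wrist")[0]; ct=max(cv2.findContours(r["mask"].astype(np.uint8),0,1)[0],key=cv2.contourArea)[:,0]
    P=atz("wrist",ct.astype(float),z)[:,:2]; rc=cv2.minAreaRect(P.astype(np.float32)); print(q,rc)
E
python3 -c "
import cv2
a=cv2.imread('pics/wrist0.png');cv2.imwrite('pics/c.png',cv2.resize(a,(800,600)))"
```

```text
lens [0.5529 0.3192 0.1686]
guide [0.569  0.3252 0.1319]
guardtop [0.4446 0.0134 0.0489]
guard w [[0.45601537 0.01745186 0.053     ]]
pad scene [ 0.5466 -0.3116  0.014 ]
pad side [ 0.5427 -0.3141  0.014 ]
foot scene [0.5402 0.2546 0.012 ]
foot scene [0.6555 0.2835 0.012 ]
foot scene [0.6334 0.3756 0.012 ]
foot side [0.5046 0.3462 0.012 ]
foot side [0.5256 0.2574 0.012 ]
foot side [0.6374 0.2675 0.012 ]
scene black [  94  249   44   31 1001] [115.34265734 263.63736264] [ 0.5478 -0.3129  0.014 ]
side black [ 316  298   49   39 1433] [340.04605722 316.8346127 ] [ 0.541  -0.3148  0.014 ]
lens_guard ((0.4551279842853546, 0.017599891871213913), (0.0469629168510437, 0.07519546151161194), 65.72254180908203)
dish_floor ((0.6246864795684814, 0.003412783145904541), (0.1495426893234253, 0.2824195623397827), 4.082671165466309)
```

View pics/c.png

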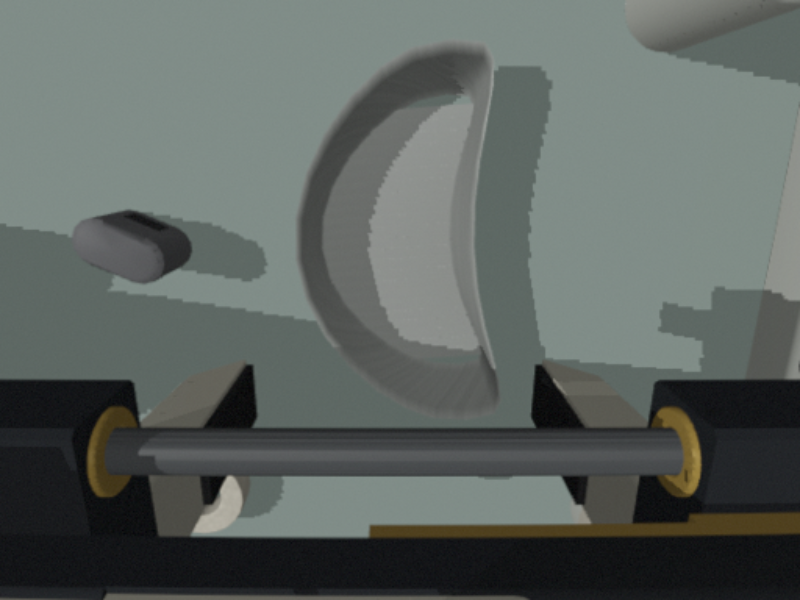

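Wrist view: guard about (131,245), wide axis tilted; dish spans columns 300–490 and opens towards +x. Now going above the probe for a close look.

>>> jog_arm(
  motion=[
    [[0.03,-0.006,-0.04,0,0,0,-1],[0.07,-0.014,-0.08,0,0,0,-1],[0.11,-0.022,-0.08,0,0,0,-1],[0.15,-0.03,-0.08,0,0,0,-1],[0.19,-0.038,-0.08,0,0,0,-1],[0.23,-0.046,-0.08,0,0,0,-1],[0.27,-0.054,-0.08,0,0,0,-1],[0.31,-0.062,-0.08,0,0,0,-1],[0.325,-0.065,-0.08,0,0,0,-1],[0.325,-0.065,-0.08,0,0,0,-1]],
  ],
)

```text
clock: 2.08
position: [0.5561, 0.3337, 0.3062]
ee_rot: [-2.207, -2.229, -0.002]
force: [-1.1, 0.1, -0.5]
width: 0.999
gripper_force: 0.0
```

```bash
python3 - <<'E'
from h import *
s=observe(); print(s["position"],s["ee_rot"],s["joints"])
im=save("wrist","w1"); np.save("Tw1.npy",K("wrist")[2]); cv2.imwrite("pics/w1b.png",cv2.resize(im[:,:,::-1],(800,600)))
for q in ("probe","needle_guide","probe_rest"):
    for r in silhouettes(q,"wrist")[:1]:
        m=r["mask"]; np.save(f"m_{q}.npy",m); print(q,r["p"],r["pixel"],cv2.boundingRect(m.astype(np.uint8)))
# pad & dish & guard from earlier wrist image
E
```

```text
[0.55609225 0.33365375 0.30615748] [-2.20671283e+00 -2.22941008e+00 -1.72864777e-03] [-0.57446526  0.43048661 -0.07012156  1.38162456  0.02511604  1.33011632
 -0.63395246]
probe 0.95 [254.3, 191.1] (223, 160, 65, 49)
needle_guide 0.84 [273.4, 180.1] (221, 171, 86, 38)
probe_rest 0.76 [268.8, 153.5] (213, 117, 106, 72)
```

View pics/w1b.png

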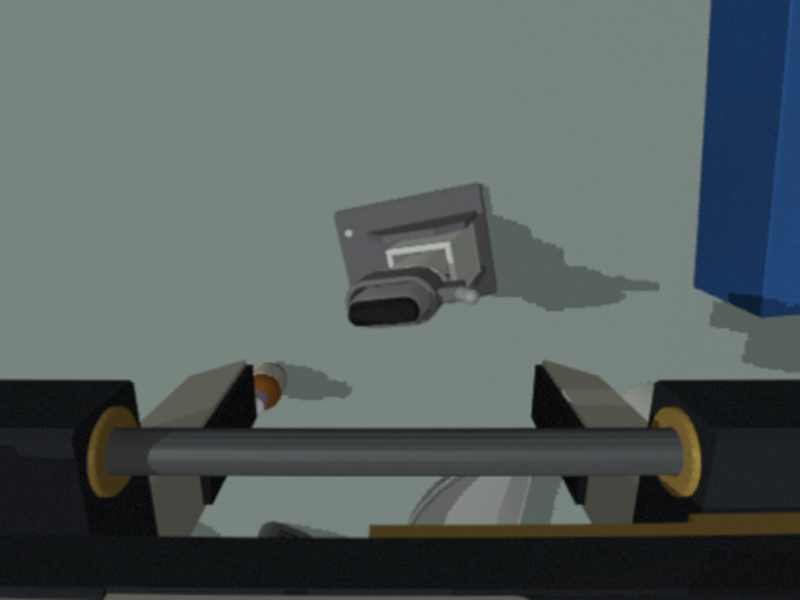

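Wrist view: probe seen from above, lens centre (384,310), wide axis along the image x; needle channel at (470,295), pointing +x; rest foot corners (335,212), (482,184), (495,292).

```bash
python3 - <<'E'
from h import *
s=.64
import h
# foot yaw
P=atz("wrist",[np.array(p)*s for p in ((335,212),(482,184),(495,292))],.012)
print("foot",P.round(4).tolist(),"yaw",np.arctan2(*(P[1]-P[0])[[1,0]]),np.arctan2(*-(P[1]-P[2])[[0,1]]*[1,1]),np.linalg.norm(P[1]-P[0]),np.linalg.norm(P[2]-P[1]))
g=cv2.cvtColor(cv2.imread("pics/w1.png"),cv2.COLOR_BGR2GRAY)
sub=np.zeros_like(g); sub[185:215,215:275]=(g[185:215,215:275]<35)
ys,xs=np.nonzero(sub); e=cv2.minAreaRect(np.c_[xs,ys].astype(np.float32)); print("lens px",xs.mean(),ys.mean(),e,len(xs))
c=(xs.mean(),ys.mean())
print("tri3",tri(("scene","side","wrist"),(np.array((606,203))*s,np.array((305,186))*s,c)).round(4), "scene+wrist",tri(("scene","wrist"),(np.array((606,203))*s,c)).round(4),"side+wrist",tri(("side","wrist"),(np.array((305,186))*s,c)).round(4))
print("atz .17",atz("wrist",[c],.17).round(4))
b=cv2.boxPoints(e); Q=atz("wrist",b.astype(float),.168); print("lens box",Q.round(4).tolist())
d=[Q[1]-Q[0],Q[2]-Q[1]]; d=max(d,key=np.linalg.norm); print("lens yaw",np.arctan2(d[1],d[0]),np.linalg.norm(d))
E
```

```text
foot [[0.5102, 0.348, 0.012], [0.6351, 0.3713, 0.012], [0.651, 0.2768, 0.012]] yaw 0.18415132152272143 2.97513061034738 0.12701235227373892 0.09578762471724797
lens px 245.47603833865816 199.18849840255592 ((245.42413330078125, 199.08966064453125), (15.197322845458984, 43.51583480834961), 85.2363510131836) 626
tri3 [0.554  0.3127 0.1721] scene+wrist [0.5568 0.3108 0.1721] side+wrist [0.5517 0.3105 0.1748]
atz .17 [[0.5544 0.3079 0.17  ]]
lens box [[0.5338, 0.313, 0.168], [0.5737, 0.3164, 0.168], [0.575, 0.3017, 0.168], [0.5346, 0.2983, 0.168]]
lens yaw 0.08440585540882595 0.04000530516758316
```

```bash
cat >> h.py <<'E'
def Rz(zt,xt):
    z=np.array(zt,float);z/=np.linalg.norm(z);x=np.array(xt,float);x-=z*(x@z);x/=np.linalg.norm(x)
    return np.c_[x,np.cross(z,x),z]
def delta(p,Rt):
    s=observe();R0=R.from_rotvec(s["ee_rot"]).as_matrix()
    print("shift",(R0.T@(np.array(p)-s["position"])).round(4).tolist(),"rot",R.from_matrix(R0.T@Rt).as_rotvec().round(4).tolist(),"t",round(s["clock"],2),"w",round(s["width"],3),"q7",s["joints"][6].round(2))
psi=.175;sn,cs=np.sin(.35),np.cos(.35)
u=np.array([np.cos(psi),np.sin(psi),0]); zp=-sn*u+np.array([0,0,cs]); xp=cs*u+np.array([0,0,sn])
shoulder=np.array([.5545,.308,.171])-.045*zp
RA=Rz(-zp,xp)
E
python3 - <<'E'
from h import *
print(shoulder); delta(shoulder+.083*zp,RA)
E
```

```text
[0.56969473 0.31068656 0.12872823]
shift [-0.0176, -0.0191, 0.1] rot [-0.2427, 0.2918, 1.3791] t 2.28 w 1.001 q7 -0.63
```

>>> jog_arm(
  motion=[
    [[-0.018,-0.019,0.03,-0.243,0.292,1.379,-1],[-0.018,-0.019,0.03,-0.243,0.292,1.379,-1],[-0.018,-0.019,0.03,-0.243,0.292,1.379,-1],[-0.018,-0.019,0.03,-0.243,0.292,1.379,-1],[-0.018,-0.019,0.03,-0.243,0.292,1.379,-1],[-0.018,-0.019,0.03,-0.243,0.292,1.379,-1],[-0.018,-0.019,0.03,-0.243,0.292,1.379,-1],[-0.018,-0.019,0.06,-0.243,0.292,1.379,-1],[-0.018,-0.019,0.06,-0.243,0.292,1.379,-1],[-0.018,-0.019,0.06,-0.243,0.292,1.379,-1]],
  ],
)

```text
clock: 3.12
position: [0.5412, 0.3037, 0.2455]
ee_rot: [-3.032, -0.529, -0.481]
force: [-0.1, 0.5, 1.1]
width: 0.999
gripper_force: 0.0
```

```bash
python3 - <<'E'
from h import *
print(observe()["position"]);delta(shoulder+.083*zp,RA)
E
```

```text
[0.54122494 0.30369265 0.2455185 ]
shift [-0.0108, -0.0028, 0.0372] rot [-0.0291, 0.0373, 0.1658] t 3.12 w 0.999 q7 -1.94
```

>>> jog_arm(
  motion=[
    [[-0.011,-0.003,0.025,-0.029,0.037,0.166,-1],[-0.011,-0.003,0.025,-0.029,0.037,0.166,-1],[-0.011,-0.003,0.025,-0.029,0.037,0.166,-1],[-0.011,-0.003,0.025,-0.029,0.037,0.166,-1]],
  ],
)

```text
clock: 3.45
position: [0.5382, 0.307, 0.22]
ee_rot: [-3.05, -0.283, -0.54]
force: [0.7, -0.4, 0.1]
width: 1.005
gripper_force: 0.0
```

```bash
python3 - <<'E'
from h import *
delta(shoulder+.083*zp,RA)
im=save("wrist","w2"); v=cv2.resize(im[:,:,::-1],(800,600))
# overlay of expected lens ends, shoulder/guide outline
yp=np.cross(zp,xp)
pts=[shoulder+.045*zp+a*xp+b*yp for a in(-.021,.021) for b in(-.006,.006)]+[shoulder+.024*zp+a*xp+b*yp for a in(-.031,.031) for b in(-.016,.016)]
for i,p in enumerate(proj("wrist",pts)/.64): cv2.circle(v,tuple(int(q) for q in p),4,(0,0,255) if i<4 else (0,255,0),1)
cv2.imwrite("pics/w2b.png",v)
E
```

```text
shift [-0.0016, 0.0019, 0.0136] rot [-0.0028, -0.0004, 0.0098] t 3.45 w 1.005 q7 -2.18
```

View pics/w2b.png

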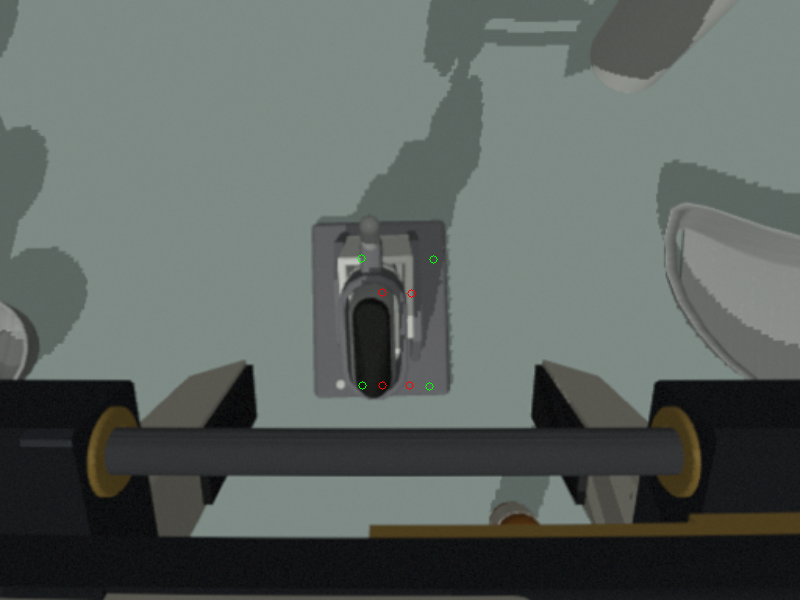

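The prediction lies about 24 px right of the lens, which spans (372,298)–(372,397); yaw is right. Checking with the foot corners in this view.

```bash
python3 - <<'E'
from h import *
s=.64
print("lens",atz("wrist",[np.array((372,348))*s],.171).round(4))
P=atz("wrist",[np.array(p)*s for p in((313,222),(445,220),(450,393),(315,397))],.012);print(P.round(4).tolist(),P.mean(0))
o=observe();T=K("wrist")[2];R0=R.from_rotvec(o["ee_rot"]).as_matrix()
print("cam in tool",(R0.T@(T[:3,3]-o["position"])).round(4),(R0.T@T[:3,:3]).round(3).tolist(),K("wrist")[0].tolist(),K("wrist")[1])
# tcp axis projection
print(proj("wrist",[o["position"],o["position"]+.05*R0[:,2]])/s)
print("tri",tri(("scene","side","wrist"),(np.array((606,203))*s,np.array((305,186))*s,np.array((372,348))*s)))
E
```

```text
lens [[0.5495 0.3178 0.171 ]]
[[0.6288, 0.3839, 0.012], [0.6482, 0.2881, 0.012], [0.5239, 0.262, 0.012], [0.5031, 0.3576, 0.012]] [0.57597546 0.32289109 0.012     ]
cam in tool [ 0.0757  0.0008 -0.1579] [[-0.0, -0.959, -0.283], [1.0, -0.0, -0.0], [0.0, -0.283, 0.959]] [[335.46365879549705, 0.0, 251.7951404689576], [0.0, 335.46365879549705, 194.77452339754123], [0.0, 0.0, 1.0]] [-0.02589077  0.          0.          0.          0.        ]
[[391.23311923 389.02166311]
 [391.714823   337.14428714]]
tri [0.55156171 0.31851279 0.16869848]
```

```bash
sed -i 's/psi=.175/psi=.198/; s/\.5545,\.308,\.171/.550,.318,.170/' h.py; python3 - <<'E'
from h import *
delta(shoulder+.078*zp,RA); delta(shoulder+.003*zp,RA)
E
```

```text
shift [-0.005, -0.0084, 0.0189] rot [0.0046, -0.0012, -0.0122] t 3.5 w 1.0 q7 -2.18
shift [-0.0051, -0.0087, 0.0939] rot [0.0046, -0.0012, -0.0122] t 3.5 w 1.0 q7 -2.18
```

>>> jog_arm(
  motion=[
    [[-0.005,-0.0085,0.01,0.005,0,-0.012,-1],[-0.005,-0.0085,0.01,0.005,0,-0.012,-1],[-0.005,-0.0085,0.01,0.005,0,-0.012,-1]],
  ],
)

```text
clock: 3.75
position: [0.5354, 0.3157, 0.2088]
ee_rot: [-3.045, -0.302, -0.539]
force: [0.3, 0.3, -0.4]
width: 1.001
gripper_force: 0.0
```

```bash
cat > chk.py <<'E'
from h import *
delta(shoulder+.003*zp,RA)
im=save("wrist","w3"); g=cv2.cvtColor(im,cv2.COLOR_RGB2GRAY)
r=silhouettes("needle_guide","wrist")
sub=np.zeros_like(g); sub[180:270,190:300]=g[180:270,190:300]<30
n,l,st,ce=cv2.connectedComponentsWithStats(sub); i=1+st[1:,4].argmax(); print("lens",st[i],ce[i])
print("pred lens",proj("wrist",[shoulder+.045*zp]))
s=observe();R0=R.from_rotvec(s["ee_rot"]).as_matrix()
print("axis at lens depth",proj("wrist",[s["position"]+R0[:,2]*(-(shoulder+.045*zp-s["position"])@zp)]))
E
python3 chk.py
```

```text
shift [0.0005, 0.0006, 0.0835] rot [-0.0002, -0.0003, -0.0005] t 3.75 w 1.001 q7 -2.19
lens [240 188  24  66 914] [251.95733042 221.68161926]
pred lens [[251.43740336 219.93256844]]
axis at lens depth [[250.65803298 220.18017033]]
```

>>> jog_arm(
  motion=[
    [[0.0005,0.0005,0.03,0,0,0,-1],[0.0005,0.0005,0.055,0,0,0,-1],[0.0005,0.0005,0.075,0,0,0,-1],[0.0005,0.0005,0.0835,0,0,0,-1],[0.0005,0.0005,0.0835,0,0,0,-1],[0.0005,0.0005,0.0835,0,0,0,0.5],[0.0005,0.0005,0.0835,0,0,0,0.6],[0.0005,0.0005,0.0835,0,0,0,0.6],[0.0005,0.0005,0.0835,0,0,0,0.6],[0.0005,0.0005,0.0835,0,0,0,0.6]],
  ],
  force=12,
)

```text
clock: 4.68
position: [0.5636, 0.3219, 0.1311]
ee_rot: [-3.043, -0.302, -0.54]
force: [-0.3, -0.2, 0.8]
width: 0.69
gripper_force: 0.0
```

```bash
python3 - <<'E'
from h import *
delta(shoulder+.003*zp,RA);s=observe();print(s["gripper_force"],s["force"])
E
```

```text
shift [0.0001, 0.0011, 0.0006] rot [-0.0012, -0.0014, -0.0006] t 4.68 w 0.69 q7 -2.17
0.0 [-0.25720682 -0.23619512  0.82273738]
```

>>> jog_arm(
  motion=[
    [[0,0,0,0,0,0,0.6],[0,0,0,0,0,0,0.6],[0,0,0,0,0,0,0.6],[0,0,0,0,0,0,0.6],[0,0,0,0,0,0,0.6],[0,0,0,0,0,0,0.6],[0,0,0,0,0,0,0.6]],
  ],
)

```text
clock: 5.27
position: [0.5634, 0.3216, 0.1301]
ee_rot: [-3.045, -0.302, -0.539]
force: [0.2, -0.4, 1.0]
width: 0.348
gripper_force: 12.0
```

>>> jog_arm(
  motion=[
    [[0,0,-0.01,0,0,0,0.6],[0,0,-0.02,0,0,0,0.6],[0,0,-0.03,0,0,0,0.6],[0,0,-0.04,0,0,0,0.6],[0,0,-0.055,0,0,0,0.6],[0,0,-0.075,0,0,0,0.6],[0,0,-0.1,0,0,0,0.6],[0,0,-0.12,0,0,0,0.6],[0,0,-0.12,0,0,0,0.6]],
  ],
)

```text
clock: 6.02
position: [0.5234, 0.3146, 0.2482]
ee_rot: [-3.039, -0.301, -0.546]
force: [0.8, 0.5, -0.3]
width: 0.351
gripper_force: 12.0
```

```bash
cat > d.py <<'E'
from h import *
s=.64
k,d,_=K("wrist"); T=np.array([[1,0,-.001,.625],[0,-.959,-.282,.075],[-.001,.282,-.959,.385]])
def at0(px,z):
    u=cv2.undistortPoints(np.array(px,float).reshape(-1,1,2)*s,k,d)[:,0]; v=np.c_[u,np.ones(len(u))]@T[:,:3].T
    return T[:,3]+v*((z-T[2,3])/v[:,2])[:,None]
print("dish rim",at0([(300,240),(478,240),(470,42),(480,415)],.045).round(3).tolist())
print("dish rim scene",atz("scene",[np.array(p)*s for p in((362,395),(390,437),(533,358),(450,333))],.045).round(3).tolist())
m=silhouettes("needle_guide","side"); 
x=get_image("side"); m=silhouettes("needle_guide","side"); print([(round(a["p"],2),a["pixel"],a["mask"].sum()) for a in m])
x=get_image("scene"); m=silhouettes("probe","scene"); print([(round(a["p"],2),a["pixel"],cv2.boundingRect(a["mask"].astype(np.uint8))) for a in m[:1]])
cv2.imwrite("pics/sc1.png",x[:,:,::-1])
RD=Rz([0,0,-1],[0,1,0]); RD2=Rz([0,0,-1],[0,-1,0])
o=observe();print(o["position"],o["width"]);delta([.625,0,.2],RD);delta([.625,0,.2],RD2)
E
python3 d.py
```

```text
dish rim [[0.564, 0.019, 0.045], [0.68, 0.019, 0.045], [0.67, 0.137, 0.045], [0.687, -0.108, 0.045]]
dish rim scene [[0.645, -0.099, 0.045], [0.723, -0.095, 0.045], [0.677, 0.132, 0.045], [0.587, 0.056, 0.045]]
[(0.7, [176.4, 98.4], np.int64(157))]
[(0.91, [386.3, 148.2], (377, 127, 24, 41))]
[0.52275567 0.31301679 0.24210684] 0.3461275268410575
shift [0.0221, 0.327, 0.0529] rot [0.2397, -0.2923, -1.3584] t 6.27 w 0.346 q7 -2.2
shift [0.0221, 0.327, 0.0529] rot [-0.3083, -0.2529, 1.7482] t 6.27 w 0.346 q7 -2.2
```

>>> jog_arm(
  motion=[
    [[0.022,0.322,0.06,0.24,-0.292,-1.358,0.6],[0.022,0.322,0.06,0.24,-0.292,-1.358,0.6],[0.022,0.322,0.06,0.24,-0.292,-1.358,0.6],[0.022,0.322,0.06,0.24,-0.292,-1.358,0.6],[0.022,0.322,0.06,0.24,-0.292,-1.358,0.6],[0.022,0.322,0.06,0.24,-0.292,-1.358,0.6],[0.022,0.322,0.06,0.24,-0.292,-1.358,0.6],[0.022,0.322,0.06,0.24,-0.292,-1.358,0.6],[0.022,0.322,0.06,0.24,-0.292,-1.358,0.6],[0.022,0.322,0.06,0.24,-0.292,-1.358,0.6]],
  ],
)

```text
clock: 7.1
position: [0.6267, 0.0028, 0.1924]
ee_rot: [-2.603, -1.735, -0.166]
force: [1.1, -0.0, 0.7]
width: 0.347
gripper_force: 12.0
```

```bash
python3 - <<'E'
from h import *
o=observe();print(o["position"],o["width"]);delta([.62,.005,.1],Rz([0,0,-1],[0,1,0]))
E
```

```text
[0.62672854 0.00276242 0.19238958] 0.3467673436091399
shift [-0.0091, -0.0118, 0.0915] rot [0.069, -0.0816, -0.395] t 7.1 w 0.347 q7 -0.38
```

>>> jog_arm(
  motion=[
    [[-0.009,-0.012,0.03,0.069,-0.082,-0.395,0.6],[-0.009,-0.012,0.06,0.069,-0.082,-0.395,0.6],[-0.009,-0.012,0.09,0.069,-0.082,-0.395,0.6],[-0.009,-0.012,0.09,0.069,-0.082,-0.395,0.6],[-0.009,-0.012,0.09,0.069,-0.082,-0.395,0.6],[-0.009,-0.012,0.09,0.069,-0.082,-0.395,0.6]],
  ],
)

```text
clock: 7.6
position: [0.6204, 0.0081, 0.1035]
ee_rot: [2.229, 2.212, 0.005]
force: [-0.1, -0.4, -0.7]
width: 0.349
gripper_force: 12.0
```

```bash
python3 - <<'E'
from h import *
o=observe();print(o["position"],o["width"]);delta([.62,.005,.015],Rz([0,0,-1],[0,1,0]))
im=save("wrist","w4");cv2.imwrite("pics/w4b.png",im[:,:,::-1])
E
```

```text
[0.62041847 0.00810501 0.10349797] 0.34949455646336614
shift [-0.0032, -0.0007, 0.0885] rot [0.0034, -0.0009, -0.0078] t 7.6 w 0.349 q7 -0.11
```

View pics/w4b.png

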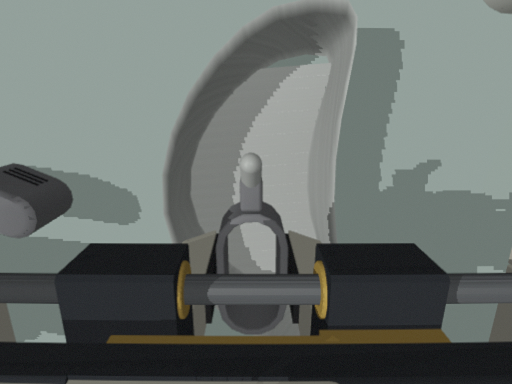

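Guide centred at column 250 between dish walls (170–330), channel pointing up (+y). Lowering and releasing.

>>> jog_arm(
  motion=[
    [[-0.003,-0.001,0.035,0,0,0,0.6],[-0.003,-0.001,0.065,0,0,0,0.6],[-0.003,-0.001,0.085,0,0,0,0.6],[-0.003,-0.001,0.092,0,0,0,0.6],[-0.003,-0.001,0.092,0,0,0,0.6],[-0.003,-0.001,0.092,0,0,0,0.6],[-0.003,-0.001,0.092,0,0,0,0.05],[-0.003,-0.001,0.092,0,0,0,0.05],[-0.003,-0.001,0.092,0,0,0,0.05]],
  ],
)

```text
clock: 8.4
position: [0.6202, 0.0053, 0.0124]
ee_rot: [2.225, 2.214, 0.007]
force: [-0.5, 0.7, -0.3]
width: 0.464
gripper_force: 0.0
```

>>> jog_arm(
  motion=[
    [[0,0,0,0,0,0,0.05],[0,0,-0.02,0,0,0,0.05],[0,0,-0.05,0,0,0,0.05],[0,0,-0.09,0,0,0,-0.2],[0,0,-0.13,0,0,0,-0.6],[0,0,-0.17,0,0,0,-1],[0,0,-0.2,0,0,0,-1],[0,0,-0.2,0,0,0,-1]],
  ],
)

```text
clock: 9.07
position: [0.6222, 0.0054, 0.2186]
ee_rot: [2.22, 2.21, 0.017]
force: [0.3, -0.2, 0.3]
width: 0.793
gripper_force: 0.0
```

```bash
python3 - <<'E'
from h import *
im=get_image("wrist"); print([(a["p"],a["pixel"],a["mask"].sum(),atz("wrist",[a["pixel"]],.02).round(3).tolist()) for a in silhouettes("needle_guide","wrist")[:1]])
get_image("scene");print([(a["p"],a["pixel"]) for a in silhouettes("needle_guide","scene")[:2]],proj("scene",[[.62,.008,.015]]))
o=observe();print(o["position"],o["width"],o["force"]);delta(shoulder+.1*zp,RA)
E
```

```text
[(0.63, [260.5, 152.4], np.int64(22545), [[0.629, 0.024, 0.02]])]
[(0.93, [276.4, 239.7])] [[274.4834128  239.56114169]]
[0.61792723 0.00510508 0.20992606] 0.9571568232642134 [ 0.13782898 -0.38849485  0.56967516]
shift [0.3088, -0.0878, -0.0117] rot [-0.2386, 0.2923, 1.3535] t 9.27 w 0.957 q7 -0.1
```

>>> jog_arm(
  motion=[
    [[0.02,-0.01,-0.06,-0.239,0.292,1.354,-1],[0.309,-0.088,-0.06,-0.239,0.292,1.354,-1],[0.309,-0.088,-0.06,-0.239,0.292,1.354,-1],[0.309,-0.088,-0.06,-0.239,0.292,1.354,-1],[0.309,-0.088,-0.06,-0.239,0.292,1.354,-1],[0.309,-0.088,-0.06,-0.239,0.292,1.354,-1],[0.309,-0.088,-0.06,-0.239,0.292,1.354,-1],[0.309,-0.088,-0.06,-0.239,0.292,1.354,-1],[0.309,-0.088,-0.06,-0.239,0.292,1.354,-1],[0.309,-0.088,-0.06,-0.239,0.292,1.354,-1]],
  ],
)

```text
clock: 10.1
position: [0.5293, 0.3195, 0.2692]
ee_rot: [-2.999, -0.705, -0.45]
force: [0.5, 0.7, 0.4]
width: 0.999
gripper_force: 0.0
```

```bash
python3 - <<'E'
from h import *
print(observe()["position"]);delta(shoulder+.086*zp,RA)
E
```

```text
[0.52931333 0.31948935 0.26924188]
shift [-0.0132, 0.0045, 0.0597] rot [-0.0449, 0.056, 0.2572] t 10.1 w 0.999 q7 -1.85
```

>>> jog_arm(
  motion=[
    [[-0.013,0.0045,0.01,-0.045,0.056,0.257,-1],[-0.013,0.0045,0.06,-0.045,0.056,0.257,-1],[-0.013,0.0045,0.06,-0.045,0.056,0.257,-1],[-0.013,0.0045,0.06,-0.045,0.056,0.257,-1],[-0.013,0.0045,0.06,-0.045,0.056,0.257,-1]],
  ],
)

```text
clock: 10.52
position: [0.5389, 0.3099, 0.2091]
ee_rot: [-3.049, -0.309, -0.538]
force: [-0.9, 0.7, 1.5]
width: 1.0
gripper_force: 0.0
```

```bash
python3 chk.py
```

```text
shift [-0.0016, -0.0061, 0.083] rot [0.0037, 0.0015, 0.0045] t 10.52 w 1.0 q7 -2.2
lens [230 193  24  66 986] [241.93914807 226.02738337]
pred lens [[241.61865502 225.26375461]]
axis at lens depth [[250.63139278 219.86539456]]
```

>>> jog_arm(
  motion=[
    [[-0.0016,-0.006,0.0,0.004,0.0015,0.0045,-1],[-0.0016,-0.006,0.03,0.004,0.0015,0.0045,-0.4],[-0.0016,-0.006,0.055,0.004,0.0015,0.0045,-0.2],[-0.0016,-0.006,0.075,0.004,0.0015,0.0045,0],[-0.0016,-0.006,0.081,0.004,0.0015,0.0045,0.1],[-0.0016,-0.006,0.081,0.004,0.0015,0.0045,0.2],[-0.0016,-0.006,0.081,0.004,0.0015,0.0045,0.2]],
  ],
  force=30,
)

```text
clock: 11.2
position: [0.5643, 0.3214, 0.1342]
ee_rot: [-3.042, -0.295, -0.543]
force: [-2.0, -0.0, 0.5]
width: 0.611
gripper_force: 0.0
```

```bash
python3 - <<'E'
from h import *
delta(shoulder+.005*zp,RA); print(observe()["force"])
E
```

```text
shift [-0.0015, 0.0005, 0.0014] rot [-0.0021, -0.0035, -0.005] t 11.2 w 0.611 q7 -2.22
[-2.00341915 -0.01458291  0.46259909]
```

>>> jog_arm(
  motion=[
    [[-0.001,0,0.001,0,0,0,0.9],[-0.001,0,0.001,0,0,0,0.9],[-0.001,0,0.001,0,0,0,0.9],[-0.001,0,0.001,0,0,0,0.9],[-0.001,0,0.001,0,0,0,0.9],[-0.001,0,0.001,0,0,0,0.9],[-0.001,0,0.001,0,0,0,0.9],[-0.001,0,0.001,0,0,0,0.9],[-0.001,0,0.001,0,0,0,0.9],[-0.001,0,0.001,0,0,0,0.9]],
  ],
)

```text
clock: 12.03
position: [0.5635, 0.3213, 0.1324]
ee_rot: [-3.042, -0.295, -0.543]
force: [-2.2, -1.2, 5.7]
width: 0.213
gripper_force: 30.0
```

>>> jog_arm(
  motion=[
    [[0,0,-0.01,0,0,0,0.9],[0,0,-0.022,0,0,0,0.9],[0,0,-0.034,0,0,0,0.9],[0,0,-0.046,0,0,0,0.9],[0,0,-0.058,0,0,0,0.9],[0,0,-0.07,0,0,0,0.9],[0,0,-0.082,0,0,0,0.9],[0,0,-0.095,0,0,0,0.9],[0,0,-0.11,0,0,0,0.9],[0,0,-0.12,0,0,0,0.9]],
  ],
)

```text
clock: 12.87
position: [0.5223, 0.3128, 0.2466]
ee_rot: [-3.041, -0.295, -0.543]
force: [-0.1, 0.4, -1.8]
width: 0.219
gripper_force: 30.0
```

```bash
python3 - <<'E'
from h import *
o=observe();print(o["position"],o["force"],o["joints"].round(2))
RP=Rz([0,0,-1],[np.cos(-.5),np.sin(-.5),0])
delta([.50,.22,.30],RP)
delta([.545,-.312,.26],RP)
delta([.545,-.312,.26],Rz([0,0,-1],[1,0,0]))
E
```

```text
[0.52229061 0.31282801 0.24662895] [-0.07513689  0.40165649 -1.77203549] [-0.87  0.21  0.17  1.91  0.21  0.72 -2.23]
shift [-0.0187, 0.0866, -0.0642] rot [-0.1268, -0.3381, 0.6861] t 12.87 w 0.219 q7 -2.23
shift [-0.0867, 0.6174, -0.049] rot [-0.1268, -0.3381, 0.6861] t 12.87 w 0.219 q7 -2.23
shift [-0.0867, 0.6174, -0.049] rot [-0.0385, -0.3524, 0.1914] t 12.87 w 0.219 q7 -2.23
```

>>> jog_arm(
  motion=[
    [[-0.005,0.015,-0.03,-0.01,-0.09,0.05,0.9],[-0.01,0.045,-0.05,-0.02,-0.18,0.1,0.9],[-0.02,0.08,-0.07,-0.03,-0.27,0.15,0.9],[-0.03,0.118,-0.07,-0.0385,-0.352,0.191,0.9],[-0.035,0.156,-0.07,-0.0385,-0.352,0.191,0.9],[-0.04,0.194,-0.07,-0.0385,-0.352,0.191,0.9],[-0.045,0.232,-0.07,-0.0385,-0.352,0.191,0.9],[-0.05,0.27,-0.07,-0.0385,-0.352,0.191,0.9],[-0.055,0.308,-0.07,-0.0385,-0.352,0.191,0.9],[-0.06,0.34,-0.07,-0.0385,-0.352,0.191,0.9]],
  ],
)

```text
clock: 13.7
position: [0.5089, -0.0395, 0.2891]
ee_rot: [3.14, -0.002, 0.001]
force: [0.6, -0.2, -1.5]
width: 0.212
gripper_force: 30.0
```

```bash
python3 - <<'E'
from h import *
o=observe();print(o["position"],o["width"],o["joints"].round(2))
delta([.545,-.312,.26],Rz([0,0,-1],[1,0,0]))
E
```

```text
[ 0.50894604 -0.03947016  0.28910279] 0.21237082492819587 [-0.34  0.19  0.38  1.78 -0.08  1.18 -1.51]
shift [0.0363, 0.2725, 0.0295] rot [0.0014, -0.0006, -0.001] t 13.7 w 0.212 q7 -1.51
```

>>> jog_arm(
  motion=[
    [[0.006,0.035,0,0,0,0,0.9],[0.012,0.075,0,0,0,0,0.9],[0.018,0.115,0.005,0,0,0,0.9],[0.024,0.155,0.01,0,0,0,0.9],[0.03,0.195,0.015,0,0,0,0.9],[0.034,0.23,0.02,0,0,0,0.9],[0.036,0.255,0.03,0,0,0,0.9],[0.036,0.268,0.045,0,0,0,0.9],[0.036,0.272,0.06,0,0,0,0.9],[0.036,0.272,0.065,0,0,0,0.9]],
  ],
)

```text
clock: 14.53
position: [0.5439, -0.3098, 0.2219]
ee_rot: [3.141, -0.003, -0.005]
force: [0.1, 0.5, -1.9]
width: 0.216
gripper_force: 30.0
```

```bash
cat > padchk.py <<'E'
from h import *
o=observe();print(o["position"],o["width"],o["ee_rot"])
a=[get_image(c)[:,:,::-1] for c in("scene","side","wrist")]
for c,im in zip(("scene","side","wrist"),a):
    for q in("probe","pad_centre"):
        for r in silhouettes(q,c)[:1]:
            x,y,w,h=cv2.boundingRect(r["mask"].astype(np.uint8)); print(c,q,round(r["p"],2),np.round(r["pixel"],1),(x,y,w,h))
    cv2.imwrite(f"pics/p_{c}.png",im)
sc=cv2.resize(a[0][140:340,20:220],(400,400),interpolation=2);sd=cv2.resize(a[1][160:360,240:440],(400,400),interpolation=2)
cv2.imwrite("pics/p.png",np.hstack([sc,sd]))
E
python3 padchk.py
```

```text
[ 0.54388356 -0.30975969  0.22194092] 0.21590940097978809 [ 3.14084787 -0.00315026 -0.00490389]
scene probe 0.87 [100.8 199. ] (86, 155, 29, 79)
scene pad_centre 0.89 [118.1 265. ] (88, 244, 58, 74)
side probe 0.59 [345.  246.6] (334, 210, 31, 76)
side pad_centre 0.6 [339.8 315.8] (311, 282, 77, 64)
wrist probe 0.95 [251.4 242.4] (223, 176, 58, 160)
wrist pad_centre 0.86 [253.1 160.1] (207, 23, 97, 185)
```

View pics/p.png

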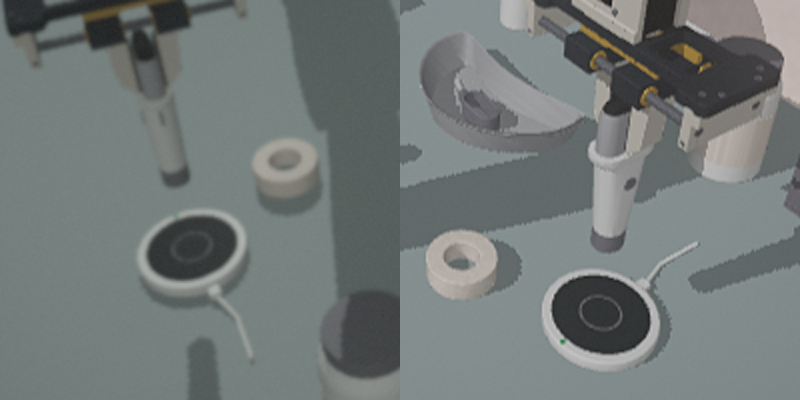

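View pics/p_wrist.png

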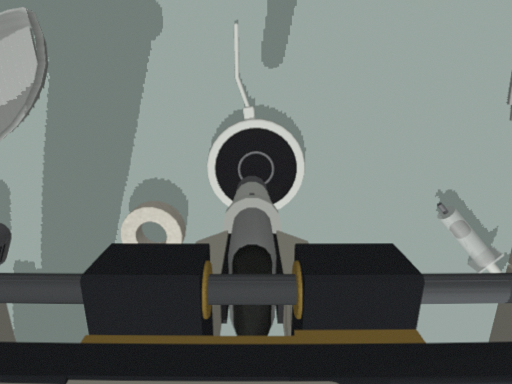

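Scene/side crops: probe hangs vertically, tail near scene (107.5,229), side (343.5,282). Pad ring at scene (115.5,264), side (340.5,316.5), wrist (256,168). The guide lies in the dish and the tape roll is clear.

```bash
python3 - <<'E'
from h import *
print("pad w",atz("wrist",[[256,168]],.014).round(4),"tri",tri(("scene","side"),((115.5,264),(340.5,316.5))).round(4),[atz(c,[p],.014)[0].round(4) for c,p in(("scene",(115.5,264)),("side",(340.5,316.5)))])
t=tri(("scene","side"),((107.5,229),(343.5,282)));print("tail",t.round(4))
# refined: black disc ellipse
for c,(x,y) in (("scene",(115,264)),("side",(340,316)),):
    g=cv2.imread(f"pics/p_{c}.png",0); b=(g<75).astype(np.uint8); n,l,st,ce=cv2.connectedComponentsWithStats(b); lab=np.bincount(l[y-8:y+9,x-12:x+13][b[y-8:y+9,x-12:x+13]>0]).argmax(); 
    m=(l==lab).astype(np.uint8); ct=max(cv2.findContours(m,0,1)[0],key=cv2.contourArea)[:,0].astype(float); P=atz(c,ct,.014); (cx,cy),r=cv2.minEnclosingCircle(P[:,:2].astype(np.float32)); print(c,cx,cy,r,cv2.fitEllipse(P[:,:2].astype(np.float32)*1000))
    # probe axis tilt in image: predicted silhouette vs mask bbox
o=observe(); R0=R.from_rotvec(o["ee_rot"]).as_matrix(); z=R0[:,2]
for c in("scene","side"): print(c,"pred tail",proj(c,[o["position"]+z*.117,o["position"]+z*.112]).round(1).tolist())
for c in("scene","side"):
    g=cv2.imread(f"pics/p_{c}.png"); r=None
E
```

```text
pad w [[ 0.5445 -0.3141  0.014 ]] tri [ 0.5447 -0.3126  0.0099] [array([ 0.5489, -0.3128,  0.014 ]), array([ 0.5422, -0.3147,  0.014 ])]
tail [ 0.5416 -0.3103  0.103 ]
scene 0.5463089346885681 -0.31210771203041077 0.04283396154642105 ((546.6863403320312, -312.43017578125), (80.7208251953125, 84.07540893554688), 175.22970581054688)
side 0.5425371527671814 -0.3124783933162689 0.045451514422893524 ((541.968505859375, -312.989013671875), (87.11639404296875, 88.84654235839844), 51.30695724487305)
scene pred tail [[108.6, 228.3], [108.1, 226.3]]
side pred tail [[345.0, 278.6], [345.3, 276.6]]
```

>>> jog_arm(
  motion=[
    [[0.003,0.0025,0.01,0,0,0,0.9],[0.003,0.0025,0.03,0,0,0,0.9],[0.003,0.0025,0.05,0,0,0,0.9],[0.003,0.0025,0.065,0,0,0,0.9],[0.003,0.0025,0.075,0,0,0,0.9],[0.003,0.0025,0.08,0,0,0,0.9],[0.003,0.0025,0.08,0,0,0,0.9],[0.003,0.0025,0.08,0,0,0,0.9]],
  ],
)

```text
clock: 15.65
position: [0.5486, -0.3115, 0.1441]
ee_rot: [3.14, 0.0, -0.0]
force: [-0.5, 0.1, -1.2]
width: 0.211
gripper_force: 30.0
```

```bash
python3 - <<'E'
from h import *
o=observe();print(o["position"],o["force"],o["ee_rot"])
a=[get_image(c)[:,:,::-1] for c in("scene","side")]
for c,im in zip(("scene","side"),a):
    r=silhouettes("probe",c)[0]; x,y,w,h=cv2.boundingRect(r["mask"].astype(np.uint8)); print(c,r["p"],(x,y,w,h), "pred tail bottom",proj(c,[o["position"]-[0,0,.117]]))
    np.save(f"mp_{c}.npy",r["mask"])
sc=cv2.resize(a[0][190:310,55:175],(400,400),interpolation=2);sd=cv2.resize(a[1][240:360,280:400],(400,400),interpolation=2)
cv2.imwrite("pics/p2.png",np.hstack([sc,sd]))
E
```

```text
[ 0.54858191 -0.31150415  0.14405746] [-0.53061657  0.10420612 -1.20094994] [ 3.14002425e+00  1.80670101e-04 -1.54946713e-04]
scene 0.66 (93, 193, 28, 71) pred tail bottom [[114.9288666  259.17885291]]
side 0.9 (333, 248, 27, 69) pred tail bottom [[342.68535812 309.29889113]]
```

View pics/p2.png

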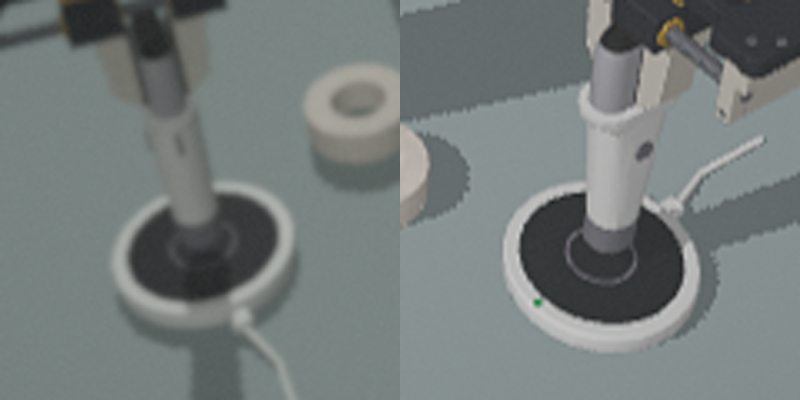

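Tail sits inside the ring in both views: scene about (116,264) against ring (116.5,263), side (342,314) against ring (340.3,317). It still hovers a little.

```bash
python3 - <<'E'
from h import *
print(tri(("scene","side"),((115.9,263),(342.1,313.8))).round(4),tri(("scene","side"),((116.0,263.6),(340.3,317))).round(4))
for c in("scene","side"):
    print(c,[proj(c,[[.5445+dx,-.3128+dy,.014+dz]]).round(1).tolist()[0] for dx,dy,dz in((0,0,0),(.004,0,0),(0,.004,0),(0,0,.004))])
E
```

```text
[ 0.548  -0.3119  0.0153] [ 0.5439 -0.3121  0.0093]
scene [[115.0, 262.5], [115.5, 263.9], [117.0, 261.9], [114.7, 261.1]]
side [[340.8, 315.3], [342.4, 314.3], [339.4, 313.8], [341.0, 313.9]]
```

>>> jog_arm(
  motion=[
    [[-0.002,0.001,0.004,0,0,0,0.9],[-0.002,0.001,0.005,0,0,0,0.9],[-0.002,0.001,0.006,0,0,0,0.9],[-0.002,0.001,0.006,0,0,0,0.9],[-0.002,0.001,0.006,0,0,0,0.9]],
  ],
)

```text
clock: 16.27
position: [0.5463, -0.3122, 0.1376]
ee_rot: [3.141, 0.0, -0.001]
force: [0.4, 0.1, -2.1]
width: 0.219
gripper_force: 30.0
```

>>> jog_arm(
  motion=[
    [[-0.0015,0,0.0005,0,0,0,0.9],[-0.0015,0,0.001,0,0,0,0.9],[-0.0015,0,0.0015,0,0,0,0.9],[-0.0015,0,0.0015,0,0,0,0.9]],
  ],
)

```text
clock: 16.6
position: [0.5447, -0.3122, 0.1361]
ee_rot: [3.14, 0.0, -0.001]
force: [1.0, 0.2, -1.5]
width: 0.218
gripper_force: 30.0
```

>>> jog_arm(
  motion=[
    [[0,0,0.0005,0,0,0,0.9],[0,0,0.001,0,0,0,0.9],[0,0,0.0015,0,0,0,0.9],[0,0,0.0015,0,0,0,0.9]],
  ],
)

```text
clock: 16.93
position: [0.5448, -0.3122, 0.1346]
ee_rot: [3.14, 0.0, -0.001]
force: [0.6, -0.3, -2.5]
width: 0.216
gripper_force: 30.0
```

>>> jog_arm(
  motion=[
    [[0,0,0.0005,0,0,0,0.9],[0,0,0.001,0,0,0,0.9],[0,0,0.0015,0,0,0,0.9],[0,0,0.0015,0,0,0,0.9]],
  ],
)

```text
clock: 17.27
position: [0.5447, -0.3122, 0.1331]
ee_rot: [3.14, 0.0, -0.001]
force: [-0.5, -0.7, -1.8]
width: 0.217
gripper_force: 30.0
```

>>> jog_arm(
  motion=[
    [[0,0,0.0005,0,0,0,0.9],[0,0,0.001,0,0,0,0.9],[0,0,0.0015,0,0,0,0.9],[0,0,0.0015,0,0,0,0.9]],
  ],
)

```text
clock: 17.6
position: [0.5447, -0.3122, 0.1316]
ee_rot: [3.14, 0.0, -0.001]
force: [0.4, 0.9, -2.4]
width: 0.215
gripper_force: 30.0
```

>>> jog_arm(
  motion=[
    [[0,0,0.0005,0,0,0,0.9],[0,0,0.001,0,0,0,0.9],[0,0,0.0015,0,0,0,0.9],[0,0,0.0015,0,0,0,0.9]],
  ],
)

```text
clock: 17.93
position: [0.5447, -0.3122, 0.1301]
ee_rot: [3.14, 0.0, -0.001]
force: [0.5, -0.1, -1.7]
width: 0.217
gripper_force: 30.0
```

```bash
python3 - <<'E'
from h import *
a=[get_image(c)[:,:,::-1] for c in("scene","side")]
print(observe()["force"],observe()["position"])
for c,im in zip(("scene","side"),a): 
    r=silhouettes("probe",c)[0]; x,y,w,h=cv2.boundingRect(r["mask"].astype(np.uint8)); ys,xs=np.nonzero(r["mask"][y+h-6:y+h]); print(c,r["p"],x,y,w,h,"bottom",xs.mean(),y+h)
    if c=="side":
        # predicted silhouette outline of tail bottom corners on pad
        pass
    t=np.array([[.5445+sx*.015,-.3122+sy*.013,.014] for sx in(-1,1) for sy in(-1,1)]); print("pred corners",proj(c,t).round(1).tolist())
E
```

```text
[-0.34928032 -0.47342285 -1.83304056] [ 0.54475514 -0.31224675  0.13018462]
scene 0.57 93 197 30 72 bottom 114.3076923076923 269
pred corners [[107.4, 259.4], [120.1, 255.6], [110.4, 269.5], [123.4, 265.5]]
side 0.65 331 255 28 68 bottom 339.81159420289856 323
pred corners [[339.0, 323.4], [329.9, 313.8], [351.3, 316.3], [342.0, 307.0]]
```

>>> jog_arm(
  motion=[
    [[0,0,0.0005,0,0,0,0.9],[0,0,0.001,0,0,0,0.9],[0,0,0.001,0,0,0,0.9],[0,0,0.001,0,0,0,0.9]],
  ],
)

```text
clock: 18.47
position: [0.5447, -0.3122, 0.1292]
ee_rot: [3.14, 0.0, -0.001]
force: [1.1, -0.5, -2.6]
width: 0.22
gripper_force: 30.0
```

>>> jog_arm(
  motion=[
    [[0,0,0.0005,0,0,0,0.9],[0,0,0.001,0,0,0,0.9],[0,0,0.001,0,0,0,0.9],[0,0,0.001,0,0,0,0.9]],
  ],
)

```text
clock: 18.8
position: [0.545, -0.3123, 0.1287]
ee_rot: [3.14, 0.0, 0.0]
force: [-0.7, 1.0, 4.5]
width: 0.216
gripper_force: 30.0
```

>>> jog_arm(
  motion=[
    [[0,0,-0.0003,0,0,0,0.9],[0,0,-0.0003,0,0,0,0.9],[0,0,-0.0003,0,0,0,0.9],[0,0,-0.0003,0,0,0,0.9]],
  ],
  force=3,
)

```text
clock: 19.13
position: [0.545, -0.3123, 0.1287]
ee_rot: [3.14, 0.0, 0.0]
force: [-0.1, -0.1, 4.0]
width: 0.213
gripper_force: 3.0
```

>>> jog_arm(
  motion=[
    [[0,0,0,0,0,0,0.55],[0,0,0,0,0,0,0.5],[0,0,0,0,0,0,0.4],[0,0,0,0,0,0,0.3],[0,0,0,0,0,0,0],[0,0,0,0,0,0,-0.3]],
  ],
)

```text
clock: 19.63
position: [0.5447, -0.3122, 0.1284]
ee_rot: [3.14, 0.0, -0.001]
force: [1.2, -0.7, 0.3]
width: 0.444
gripper_force: 0.0
```

```bash
python3 - <<'E'
from h import *
o=observe();print(o["force"],o["position"],o["width"])
for c in("scene","side"):
    get_image(c); r=silhouettes("probe",c)[0]; x,y,w,h=cv2.boundingRect(r["mask"].astype(np.uint8)); print(c,r["p"],x,y,w,h)
E
```

```text
[ 1.1972224  -0.74666336  0.33652313] [ 0.5447087  -0.31224688  0.12841922] 0.44448483268006966
scene 0.72 95 199 27 69
side 0.32 311 288 67 58
```

>>> jog_arm(
  motion=[
    [[0,0,0,0,0,0,-1],[0,0,0,0,0,0,-1],[0,0,-0.005,0,0,0,-1],[0,0,-0.02,0,0,0,-1],[0,0,-0.045,0,0,0,-1],[0,0,-0.08,0,0,0,-1],[0,0,-0.11,0,0,0,-1],[0,0,-0.14,0,0,0,-1],[0,0,-0.14,0,0,0,-1],[0,0,-0.14,0,0,0,-1]],
  ],
)

```text
clock: 20.67
position: [0.5457, -0.3128, 0.2709]
ee_rot: [3.139, 0.0, 0.005]
force: [0.6, -0.2, -0.2]
width: 0.997
gripper_force: 0.0
```

```bash
python3 - <<'E'
from h import *
o=observe();print(o["force"],o["position"],o["width"],o["joints"].round(2))
for c in("scene","side","wrist"):
    im=get_image(c); cv2.imwrite(f"pics/q_{c}.png",im[:,:,::-1]); r=silhouettes("probe",c)[0]; x,y,w,h=cv2.boundingRect(r["mask"].astype(np.uint8)); print(c,r["p"],x,y,w,h,r["pixel"])
    np.save(f"q_{c}.npy",r["mask"])
    base=np.array([.5447,-.3125,.014]); P=[base+[a,b,.157] for a in(-.021,.021) for b in(-.006,.006)]; print(c,"pred lens",proj(c,P).mean(0).round(1),"pred shoulder ends",proj(c,[base+[a,0,.112] for a in(-.03,.03)]).round(1).tolist(),"tail",proj(c,[base]).round(1))
im=cv2.imread("pics/q_wrist.png",0)[:230]; n,l,st,ce=cv2.connectedComponentsWithStats((im<30).astype(np.uint8)); print([(s.tolist(),c.round(1).tolist()) for s,c in zip(st[1:],ce[1:]) if s[4]>100])
for a in(0,np.pi/2): pass
th=np.radians(65.7)-np.pi/2
delta([.455,.017,.2],Rz([0,0,-1],[np.cos(th),np.sin(th),0]))
E
```

```text
[ 0.64149729 -0.15928841 -0.19261133] [ 0.54565658 -0.31275681  0.27085025] 0.9965113144358886 [ 0.11  0.43  0.48  1.53 -0.21  1.23 -0.95]
scene 0.76 94 196 27 72 [106.0, 234.5]
scene pred lens [ 99.6 202.9] pred shoulder ends [[101.4, 211.7], [107.6, 231.3]] tail [[115.2 262.5]]
side 0.77 332 250 29 72 [342.0, 278.5]
side pred lens [350.1 253.8] pred shoulder ends [[333.8, 279.9], [360.2, 266.2]] tail [[340.7 315.1]]
wrist 0.98 236 149 33 74 [253.1, 185.0]
wrist pred lens [251.7 194.8] pred shoulder ends [[251.7, 212.1], [251.7, 148.7]] tail [[251.7 159. ]]
[([217, 125, 71, 66, 2319], [251.8, 152.1]), ([243, 170, 20, 52, 767], [252.6, 195.3])]
shift [-0.0891, -0.3288, 0.0674] rot [0.001, 0.0023, 0.4243] t 20.97 w 1.001 q7 -0.95
```

>>> jog_arm(
  motion=[
    [[-0.01,-0.035,0,0,0,0.05,-1],[-0.02,-0.075,0,0,0,0.12,-1],[-0.03,-0.115,0,0,0,0.2,-1],[-0.04,-0.155,0,0,0,0.3,-1],[-0.05,-0.195,0.01,0,0,0.424,-1],[-0.06,-0.233,0.02,0,0,0.424,-1],[-0.07,-0.27,0.04,0,0,0.424,-1],[-0.08,-0.305,0.06,0,0,0.424,-1],[-0.089,-0.328,0.07,0,0,0.424,-1],[-0.089,-0.328,0.07,0,0,0.424,-1]],
  ],
)

```text
clock: 21.8
position: [0.4518, 0.0215, 0.1952]
ee_rot: [3.072, -0.649, -0.011]
force: [-1.0, -0.3, 0.3]
width: 1.004
gripper_force: 0.0
```

```bash
cat > g.py <<'E'
from h import *
o=observe();print(o["position"],o["width"])
im=get_image("wrist");cv2.imwrite("pics/g.png",im[:,:,::-1]); T=K("wrist")[2]
r=silhouettes("lens_guard","wrist")[0];m=r["mask"].astype(np.uint8);print(r["p"],r["pixel"],cv2.boundingRect(m))
# fit x,y,yaw by silhouette overlap of oval prism
from scipy.optimize import minimize
def model(q):
    a=np.linspace(0,2*np.pi,60); e=np.c_[np.sign(np.cos(a))*.015+.016*np.cos(a),.016*np.sin(a)]
    c,s=np.cos(q[2]),np.sin(q[2]); e=e@np.array([[c,s],[-s,c]])+q[:2]
    P=np.vstack([np.c_[e,np.full(60,z)] for z in(0,.05)]+[np.c_[(e-q[:2])*.93+q[:2],np.full(60,.053)]])
    h=cv2.convexHull(proj("wrist",P).astype(np.float32)); k=np.zeros_like(m); cv2.fillConvexPoly(k,np.round(h*16).astype(np.int32),1,shift=4); return k
def cost(q): k=model(q); return 1-(k&m).sum()/(k|m).sum()
best=min((minimize(cost,[.455,.017,t],method="Nelder-Mead",options=dict(initial_simplex=[[.455,.017,t],[.465,.017,t],[.455,.027,t],[.455,.017,t+.2]])) for t in(-.6,-.42,-.2)),key=lambda r:r.fun)
q=best.x;print("guard",q.round(4),"1-iou",round(best.fun,3))
Rg=Rz([0,0,-1],[np.cos(q[2]),np.sin(q[2]),0]);delta([q[0],q[1],.1],Rg);delta([q[0],q[1],.028],Rg)
k=model(q);im=im[:,:,::-1].copy();im[:,:,2][(k-cv2.erode(k,np.ones((3,3))))>0]=255;cv2.imwrite("pics/gov.png",im)
E
python3 g.py
```

```text
[0.45182581 0.02150058 0.19519049] 1.0037082780498991
0.76 [261.7, 179.6] (245, 144, 34, 71)
guard [ 0.4477  0.0084 -0.4348] 1-iou 0.057
shift [-0.003, 0.0103, 0.0975] rot [0.0025, 0.0015, 0.0139] t 21.9 w 0.999 q7 -2.03
shift [-0.0029, 0.0101, 0.1695] rot [0.0025, 0.0015, 0.0139] t 21.9 w 0.999 q7 -2.03
```

>>> jog_arm(
  motion=[
    [[-0.003,0.01,0.03,0.0025,0,0.014,-1],[-0.003,0.01,0.06,0.0025,0,0.014,-1],[-0.003,0.01,0.09,0.0025,0,0.014,-1],[-0.003,0.01,0.1,0.0025,0,0.014,-0.6],[-0.003,0.01,0.1,0.0025,0,0.014,-0.4]],
  ],
)

```text
clock: 22.32
position: [0.4477, 0.006, 0.0962]
ee_rot: [3.064, -0.686, -0.005]
force: [-0.0, -0.5, 0.1]
width: 0.901
gripper_force: 0.0
```

```bash
sed -i 's/\[q\[0\],q\[1\],.028\]/[q[0],q[1],.02]/' g.py; python3 g.py
```

```text
[0.44773405 0.00604056 0.09623828] 0.9010232023365199
0.96 [242.0, 220.8] (217, 166, 52, 103)
guard [ 0.4455  0.014  -0.4326] 1-iou 0.021
shift [-0.0068, -0.0051, -0.0014] rot [-0.0006, -0.0005, -0.0071] t 22.42 w 0.816 q7 -1.92
shift [-0.0068, -0.005, 0.0786] rot [-0.0006, -0.0005, -0.0071] t 22.42 w 0.816 q7 -1.92
```

>>> jog_arm(
  motion=[
    [[-0.007,-0.005,0.0,0,0,-0.007,-0.3],[-0.007,-0.005,0.03,0,0,-0.007,-0.1],[-0.007,-0.005,0.055,0,0,-0.007,0],[-0.007,-0.005,0.072,0,0,-0.007,0],[-0.007,-0.005,0.078,0,0,-0.007,0],[-0.007,-0.005,0.078,0,0,-0.007,0]],
  ],
  force=12,
)

```text
clock: 22.92
position: [0.4445, 0.0157, 0.0201]
ee_rot: [-3.068, 0.671, 0.001]
force: [-0.0, 0.9, -0.6]
width: 0.502
gripper_force: 0.0
```

>>> jog_arm(
  motion=[
    [[0,0,0,0,0,0,0.6],[0,0,0,0,0,0,0.6],[0,0,0,0,0,0,0.6],[0,0,0,0,0,0,0.6],[0,0,0,0,0,0,0.6],[0,0,0,0,0,0,0.6],[0,0,0,0,0,0,0.6]],
  ],
)

```text
clock: 23.5
position: [0.4456, 0.0156, 0.0214]
ee_rot: [-3.067, 0.671, -0.004]
force: [-2.0, -0.3, 8.7]
width: 0.349
gripper_force: 12.0
```

>>> jog_arm(
  motion=[
    [[0,0,-0.01,0,0,0,0.6],[0,0,-0.03,0,0,0,0.6],[0,0,-0.06,0,0,0,0.6],[0,0,-0.1,0,0,0,0.6],[0,0,-0.14,0,0,0,0.6],[0,0,-0.18,0,0,0,0.6],[0,0,-0.22,0,0,0,0.6],[0,0,-0.25,0,0,0,0.6],[0,0,-0.25,0,0,0,0.6],[0,0,-0.25,0,0,0,0.6]],
  ],
)

```text
clock: 24.33
position: [0.4454, 0.0153, 0.2723]
ee_rot: [-3.065, 0.67, -0.007]
force: [0.6, 0.4, -0.9]
width: 0.348
gripper_force: 12.0
```

```bash
python3 - <<'E'
from h import *
o=observe();print(o["position"],o["width"],o["force"],o["joints"].round(2))
im=get_image("wrist");cv2.imwrite("pics/hold.png",im[:,:,::-1])
r=silhouettes("lens_guard","wrist");print([(a["p"],a["pixel"],cv2.boundingRect(a["mask"].astype(np.uint8))) for a in r[:1]])
m=r[0]["mask"].astype(np.uint8);np.save("mh.npy",m)
# guard in tool frame: offset x, height h of TCP above rim, yaw
R0=R.from_rotvec(o["ee_rot"]).as_matrix()
from scipy.optimize import minimize
a=np.linspace(0,2*np.pi,60); e=np.c_[np.sign(np.cos(a))*.015+.016*np.cos(a),.016*np.sin(a)]
def pts(q):
    c,s=np.cos(q[2]),np.sin(q[2]);f=e@np.array([[c,s],[-s,c]])+[q[0],0]
    P=np.vstack([np.c_[f,np.full(60,q[1]-z)] for z in(0,.05)]+[np.c_[(f-[q[0],0])*.93+[q[0],0],np.full(60,q[1]-.053)]]); return o["position"]+P@R0.T
for q in([0,.02,0],[.002,.02,0],[0,.015,0],[0,.02,.05]):
    p=proj("wrist",pts(q)); print(q,p.min(0).round(1),p.max(0).round(1))
RP=Rz([0,0,-1],[1,0,0]);delta([.5447,-.3125,.28],RP)
E
```

```text
[0.44542429 0.01527965 0.27230569] 0.3483914776563842 [ 0.60706354  0.39295534 -0.85882216] [-0.58  0.08  0.47  1.95 -0.04  1.12 -2.1 ]
[(0.89, [255.1, 246.8], (214, 182, 76, 155))]
[0, 0.02, 0] [208.8 180.9] [287.  342.7]
[0.002, 0.02, 0] [208.6 177.3] [287.2 339. ]
[0, 0.015, 0] [207.3 183.3] [288.3 351. ]
[0, 0.02, 0.05] [209.7 181. ] [288.9 342.7]
shift [0.2284, 0.2556, -0.0106] rot [-0.0013, 0.0003, -0.4306] t 24.43 w 0.346 q7 -2.09
```

>>> jog_arm(
  motion=[
    [[0.02,0.025,0,0,0,-0.04,0.6],[0.045,0.05,0,0,0,-0.09,0.6],[0.07,0.08,0,0,0,-0.15,0.6],[0.097,0.11,0,0,0,-0.22,0.6],[0.123,0.14,0,0,0,-0.29,0.6],[0.15,0.17,0,0,0,-0.36,0.6],[0.177,0.2,0,0,0,-0.43,0.6],[0.2,0.228,0,0,0,-0.4306,0.6],[0.22,0.248,0,0,0,-0.4306,0.6],[0.2284,0.2556,0,0,0,-0.4306,0.6]],
  ],
)

```text
clock: 25.27
position: [0.544, -0.3171, 0.2676]
ee_rot: [3.141, -0.008, -0.005]
force: [-0.2, 0.0, -0.6]
width: 0.35
gripper_force: 12.0
```

```bash
cat > al.py <<'E'
from h import *
o=observe();print(o["position"],o["force"],o["joints"].round(2));R0=R.from_rotvec(o["ee_rot"]).as_matrix()
delta([.545,-.3125,.23],Rz([0,0,-1],[1,0,0]))
a=[get_image(c)[:,:,::-1] for c in("scene","side")]
for c,im in zip(("scene","side"),a):
    r=silhouettes("lens_guard",c);
    if r: print(c,"guard",round(r[0]["p"],2),cv2.boundingRect(r[0]["mask"].astype(np.uint8)))
    P=np.array([[x,y,z] for x in(-.031,.031) for y in(-.016,.016) for z in(.02,-.033)])*[1,1,1]; p=proj(c,o["position"]+P@R0.T); print("pred",p.min(0).round(1),np.ptp(p,axis=0).round(1))
    r=silhouettes("probe",c); print(c,"probe",round(r[0]["p"],2),cv2.boundingRect(r[0]["mask"].astype(np.uint8)))
    cv2.imwrite(f"pics/al_{c}.png",im)
sc=cv2.resize(a[0][130:280,40:190],(400,400),interpolation=2);sd=cv2.resize(a[1][180:330,270:420],(400,400),interpolation=2)
cv2.imwrite("pics/al.png",np.hstack([sc,sd]))
E
python3 al.py
```

```text
[ 0.54404028 -0.31707407  0.26761967] [-0.22323887  0.02527317 -0.62357714] [ 0.06  0.45  0.58  1.53 -0.25  1.24 -0.9 ]
shift [0.0011, -0.0046, 0.0376] rot [0.0004, 0.0032, -0.0051] t 25.27 w 0.35 q7 -0.9
scene guard 0.63 (72, 138, 27, 44)
pred [ 68.8 131.9] [31.8 49.5]
scene probe 0.56 (94, 195, 28, 73)
side guard 0.68 (340, 188, 35, 42)
pred [335.1 179.6] [50.3 52.1]
side probe 0.71 (330, 250, 32, 74)
```

>>> jog_arm(
  motion=[
    [[0.001,-0.0045,0.015,0,0.003,-0.005,0.6],[0.001,-0.0045,0.035,0,0.003,-0.005,0.6],[0.001,-0.0045,0.05,0,0.003,-0.005,0.6],[0.001,-0.0045,0.055,0,0.003,-0.005,0.6],[0.001,-0.0045,0.055,0,0.003,-0.005,0.6],[0.001,-0.0045,0.055,0,0.003,-0.005,0.6]],
  ],
)

```text
clock: 26.07
position: [0.5466, -0.3073, 0.2155]
ee_rot: [-3.14, -0.009, -0.006]
force: [-0.1, -1.2, -0.1]
width: 0.35
gripper_force: 12.0
```

```bash
python3 al.py
```

```text
[ 0.54664215 -0.30728133  0.21554535] [-0.14700962 -1.22497281 -0.06676331] [ 0.05  0.48  0.56  1.62 -0.28  1.12 -0.88]
shift [-0.0016, 0.0052, -0.0145] rot [-0.0012, -0.004, 0.0057] t 26.07 w 0.35 q7 -0.88
scene guard 0.76 (86, 163, 24, 42)
pred [ 81.5 156.5] [31.1 48.2]
scene probe 0.66 (94, 203, 28, 66)
side guard 0.6 (334, 212, 34, 40)
pred [329.6 203.2] [46.8 50. ]
side probe 0.9 (331, 250, 31, 73)
```

View pics/al.png

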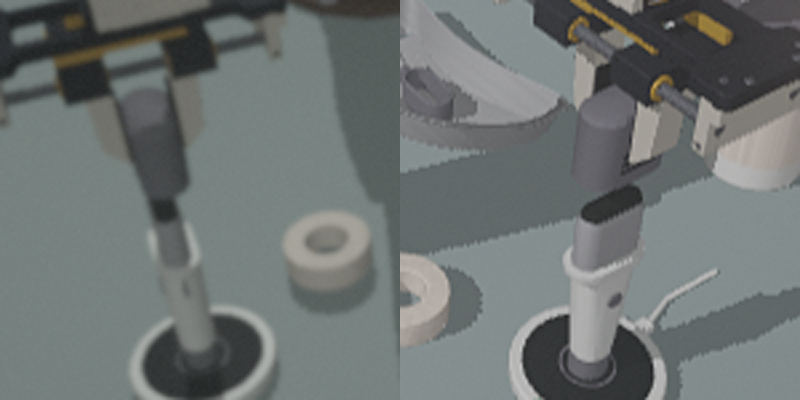

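Probe stands upright inside the ring (side crop (590,365)). Guard hangs above the lens, slightly off in y because I corrected before the arm had settled.

>>> jog_arm(
  motion=[
    [[-0.0016,0.005,0,0,-0.004,0.006,0.6],[-0.0016,0.005,0,0,-0.004,0.006,0.6],[-0.0016,0.005,0,0,-0.004,0.006,0.6],[-0.0016,0.005,0,0,-0.004,0.006,0.6],[-0.0016,0.005,0,0,-0.004,0.006,0.6],[-0.0016,0.005,0,0,-0.004,0.006,0.6]],
  ],
)

```text
clock: 26.87
position: [0.5448, -0.3128, 0.2148]
ee_rot: [-3.14, 0.002, 0.001]
force: [-0.8, 0.6, -1.5]
width: 0.348
gripper_force: 12.0
```

```bash
python3 - <<'E'
from h import *
o=observe();print(o["position"],o["ee_rot"]);delta([.545,-.3125,.2],Rz([0,0,-1],[1,0,0]))
ims={c:get_image(c) for c in("scene","side")}
rel={}
# guard underside rim vs lens via edges: triangulate centroids of lower guard and nose in both views
g={};p={}
for c in ims:
    m=silhouettes("lens_guard",c)[0]["mask"];q=silhouettes("probe",c)[0]["mask"]
    ys,xs=np.nonzero(m); yb=ys.max(); g[c]=(xs[ys>yb-14].min(),xs[ys>yb-14].max(),yb)
    ys,xs=np.nonzero(q); yt=ys.min(); p[c]=(xs[ys<yt+10].min(),xs[ys<yt+10].max(),yt)
    d=o["position"]; b=np.array([.5447,-.3125,.014])
    a=np.linspace(0,2*np.pi,60)
    ov=lambda X,w,t,z:proj(c,np.c_[X[0]+np.sign(np.cos(a))*(w-t)+t*np.cos(a),X[1]+t*np.sin(a),np.full(60,z)])
    G=ov(d,.031,.016,d[2]-.02);L=ov(b,.021,.006,.171)
    print(c,"guard low",g[c],"pred x",G[:,0].min().round(1),G[:,0].max().round(1),"ybot",G[:,1].max().round(1),"| lens",p[c],"pred",L[:,0].min().round(1),L[:,0].max().round(1),"ytop",L[:,1].min().round(1))
E
```

```text
[ 0.54480307 -0.31283951  0.21482215] [-3.14040377e+00  1.73464784e-03  8.14288561e-04]
shift [0.0002, -0.0003, 0.0148] rot [-0.0012, 0.0005, -0.0011] t 26.87 w 0.348 q7 -0.88Traceback (most recent call last):
  File "<stdin>", line 8, in <module>
IndexError: list index out of range
```

>>> jog_arm(
  motion=[
    [[0,0,0.008,0,0,0,0.6],[0,0,0.015,0,0,0,0.6],[0,0,0.02,0,0,0,0.6],[0,0,0.02,0,0,0,0.6],[0,0,0.02,0,0,0,0.6],[0,0,0.02,0,0,0,0.6]],
  ],
)

```text
clock: 27.52
position: [0.5448, -0.313, 0.1948]
ee_rot: [-3.141, 0.002, 0.001]
force: [0.2, -0.5, -0.6]
width: 0.347
gripper_force: 12.0
```

```bash
cat > rel.py <<'E'
from h import *
o=observe();print(o["position"],o["force"],o["ft_torque"]);d=o["position"];a=np.linspace(0,2*np.pi,60)
for c in("side","scene"):
    get_image(c)
    for q,X,z in(("lens_guard",d,(d[2]-.02,d[2]+.033)),("probe",np.array([.5447,-.3125]),(.014,.126))):
        r=silhouettes(q,c)
        if not r: print(c,q,"none"); continue
        x,y,w,h=cv2.boundingRect(r[0]["mask"].astype(np.uint8)); 
        P=np.vstack([proj(c,np.c_[X[0]+np.sign(np.cos(a))*.015+.016*np.cos(a),X[1]+.016*np.sin(a),np.full(60,k)]) for k in z])
        print(c,q,round(r[0]["p"],2),"x",x,x+w,"y",y,y+h,"pred",P.min(0).round(1),P.max(0).round(1))
E
python3 rel.py
```

```text
[ 0.54477215 -0.31302951  0.19484864] [ 0.16233032 -0.52249894 -0.57883327] [ 0.04855824  0.1420577  -0.03338266]
side lens_guard 0.95 x 334 367 y 226 265 pred [333.9 217.9] [372.  262.5]
side probe 0.59 x 331 363 y 260 323 pred [325.9 263. ] [363.3 325.8]
scene lens_guard 0.79 x 84 110 y 173 214 pred [ 82. 168.] [109.5 212.1]
scene probe 0.82 x 95 122 y 212 268 pred [ 94.3 210.9] [124.9 273.7]
```

>>> jog_arm(
  motion=[
    [[0,0,0.003,0,0,0,0.6],[0,0,0.006,0,0,0,0.6],[0,0,0.009,0,0,0,0.6],[0,0,0.012,0,0,0,0.6],[0,0,0.012,0,0,0,0.6]],
  ],
)

```text
clock: 28.23
position: [0.5444, -0.3126, 0.182]
ee_rot: [-3.14, 0.002, 0.003]
force: [0.6, 0.3, -1.0]
width: 0.351
gripper_force: 12.0
```

>>> jog_arm(
  motion=[
    [[0,0,0.003,0,0,0,0.6],[0,0,0.006,0,0,0,0.6],[0,0,0.009,0,0,0,0.6],[0,0,0.012,0,0,0,0.6],[0,0,0.012,0,0,0,0.6]],
  ],
)

```text
clock: 28.65
position: [0.5445, -0.3127, 0.1701]
ee_rot: [-3.14, 0.002, 0.002]
force: [-0.0, -0.0, -1.1]
width: 0.347
gripper_force: 12.0
```

>>> jog_arm(
  motion=[
    [[0,0,0.003,0,0,0,0.6],[0,0,0.006,0,0,0,0.6],[0,0,0.009,0,0,0,0.6],[0,0,0.012,0,0,0,0.6],[0,0,0.015,0,0,0,0.6],[0,0,0.015,0,0,0,0.6]],
  ],
)

```text
clock: 29.15
position: [0.5444, -0.3126, 0.1551]
ee_rot: [-3.14, 0.002, 0.002]
force: [-0.3, -0.1, -0.8]
width: 0.348
gripper_force: 12.0
```

>>> jog_arm(
  motion=[
    [[0,0,0.001,0,0,0,0.6],[0,0,0.002,0,0,0,0.6],[0,0,0.003,0,0,0,0.6],[0,0,0.003,0,0,0,0.6]],
  ],
)

```text
clock: 29.48
position: [0.5447, -0.3128, 0.1528]
ee_rot: [-3.14, 0.002, 0.001]
force: [0.4, 1.1, -0.6]
width: 0.347
gripper_force: 12.0
```

>>> jog_arm(
  motion=[
    [[0,0,0.001,0,0,0,0.6],[0,0,0.002,0,0,0,0.6],[0,0,0.002,0,0,0,0.6],[0,0,0.002,0,0,0,0.6]],
  ],
)

```text
clock: 29.82
position: [0.5447, -0.3129, 0.1508]
ee_rot: [-3.14, 0.002, 0.001]
force: [-0.5, -0.2, -0.3]
width: 0.348
gripper_force: 12.0
```

>>> jog_arm(
  motion=[
    [[0,0,0.0005,0,0,0,0.6],[0,0,0.001,0,0,0,0.6],[0,0,0.0015,0,0,0,0.6],[0,0,0.0015,0,0,0,0.6]],
  ],
)

```text
clock: 30.15
position: [0.5447, -0.3128, 0.1493]
ee_rot: [-3.14, 0.002, 0.001]
force: [-0.3, -0.2, -0.1]
width: 0.348
gripper_force: 12.0
```

>>> jog_arm(
  motion=[
    [[0,0,0.0005,0,0,0,0.6],[0,0,0.001,0,0,0,0.6],[0,0,0.001,0,0,0,0.6],[0,0,0.001,0,0,0,0.6]],
  ],
)

```text
clock: 30.48
position: [0.5448, -0.3128, 0.1484]
ee_rot: [-3.14, 0.002, 0.001]
force: [-0.0, -0.5, -0.0]
width: 0.345
gripper_force: 12.0
```

>>> jog_arm(
  motion=[
    [[0,0,0.0005,0,0,0,0.6],[0,0,0.001,0,0,0,0.6],[0,0,0.001,0,0,0,0.6],[0,0,0.001,0,0,0,0.6]],
  ],
)

```text
clock: 30.82
position: [0.5449, -0.3129, 0.1475]
ee_rot: [-3.141, 0.002, 0.0]
force: [0.2, 0.1, 0.6]
width: 0.348
gripper_force: 12.0
```

>>> jog_arm(
  motion=[
    [[0,0,0.0005,0,0,0,0.6],[0,0,0.001,0,0,0,0.6],[0,0,0.001,0,0,0,0.6],[0,0,0.001,0,0,0,0.6]],
  ],
)

```text
clock: 31.15
position: [0.5453, -0.3132, 0.1474]
ee_rot: [-3.141, 0.002, -0.002]
force: [-0.6, 0.3, 8.3]
width: 0.347
gripper_force: 12.0
```

```bash
python3 rel.py
```

```text
[ 0.54527643 -0.31319747  0.14741183] [-0.62778721  0.2771907   8.27857311] [0.33911996 0.40518759 0.00487536]
side lens_guard 0.71 x 331 364 y 248 286 pred [331.7 239.9] [368.1 282.9]
side probe 0.78 x 333 357 y 281 322 pred [325.9 263. ] [363.3 325.8]
scene lens_guard 0.96 x 89 115 y 192 234 pred [ 87.7 188.9] [114.3 231.9]
scene probe 0.58 x 100 122 y 230 268 pred [ 94.3 210.9] [124.9 273.7]
```

Contact at the predicted height; the guard is home. Releasing gently.

>>> jog_arm(
  motion=[
    [[0,0,-0.0008,0,0,0,0.6],[0,0,-0.0008,0,0,0,0.6],[0,0,-0.0008,0,0,0,0.6]],
  ],
  force=3,
)

```text
clock: 31.7
position: [0.5448, -0.313, 0.1474]
ee_rot: [-3.141, 0.002, 0.0]
force: [-1.1, 0.3, 4.1]
width: 0.347
gripper_force: 3.0
```

>>> jog_arm(
  motion=[
    [[0,0,0,0,0,0,0.28],[0,0,0,0,0,0,0.2],[0,0,0,0,0,0,0.1],[0,0,0,0,0,0,-0.1],[0,0,0,0,0,0,-0.4],[0,0,0,0,0,0,-0.6],[0,0,0,0,0,0,-0.6]],
  ],
)

```text
clock: 32.28
position: [0.5447, -0.3128, 0.1471]
ee_rot: [-3.14, 0.002, 0.001]
force: [-0.7, -0.8, 0.1]
width: 0.692
gripper_force: 0.0
```

>>> jog_arm(
  motion=[
    [[0,0,-0.005,0,0,0,-1],[0,0,-0.015,0,0,0,-1],[0,0,-0.035,0,0,0,-1],[0,0,-0.06,0,0,0,-1],[0,0,-0.09,0,0,0,-1],[0,0,-0.12,0,0,0,-1],[0,0,-0.13,0,0,0,-1],[0,0,-0.13,0,0,0,-1],[0,0,-0.13,0,0,0,-1],[0,0,-0.13,0,0,0,-1]],
  ],
)

```text
clock: 33.12
position: [0.5444, -0.3125, 0.2763]
ee_rot: [-3.14, 0.002, 0.003]
force: [0.5, 0.4, 0.2]
width: 0.998
gripper_force: 0.0
```

```bash
python3 - <<'E'
from h import *
print(observe()["position"],observe()["force"]);a=np.linspace(0,2*np.pi,60);X=(.5447,-.3125)
for c in("side","scene","wrist"):
    get_image(c)
    for q,z in(("lens_guard",(.126,.179)),("probe",(.014,.126)),("needle_guide",None)):
        r=silhouettes(q,c)
        if not r: print(c,q,"none"); continue
        x,y,w,h=cv2.boundingRect(r[0]["mask"].astype(np.uint8)); print(c,q,round(r[0]["p"],2),"x",x,x+w,"y",y,y+h,end=" ")
        if z: P=np.vstack([proj(c,np.c_[X[0]+np.sign(np.cos(a))*.015+.016*np.cos(a),X[1]+.016*np.sin(a),np.full(60,k)]) for k in z]); print("pred",P.min(0).round(1),P.max(0).round(1))
        else: print()
E
```

```text
[ 0.54437938 -0.31251193  0.27629522] [0.50658095 0.43380122 0.21814069]
side lens_guard none
side probe 0.86 x 333 357 y 281 323 pred [325.9 263. ] [363.3 325.8]
side needle_guide 0.71 x 268 291 y 201 226 
scene lens_guard 0.95 x 89 115 y 192 233 pred [ 88.2 189.3] [114.7 232.2]
scene probe 0.98 x 99 122 y 230 268 pred [ 94.3 210.9] [124.9 273.7]
scene needle_guide 0.56 x 259 297 y 229 253 
wrist lens_guard 0.68 x 232 272 y 147 230 pred [229.8 146.7] [270.6 231.5]
wrist probe none
wrist needle_guide 0.68 x 0 25 y 85 113
```

All match the predictions; handing in.

```bash
python3 -c "
from cell import *
print(sign_off())"
```

```text
the job is handed in; nothing more can be done
None
```

The needle guide is in the kidney dish, the probe stands on its own in the middle of the charging pad, and the lens guard is down on its shoulder and let go. I handed the job in at about 33 s on the robot's clock; sign-off returned no verdict, so this rests on the final camera and force checks.

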